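# Fit the hold-down bar over a disk drive in its sloping stand

### The job

Get the disk drive in the sloping stand ready for opening: lift the hold-down bar up and off the two hooks it hangs on, lay it flat across the drive in the two open saddles of the stand, and slide it endways under the fixed lip until it meets the stop. Then swing the keeper arm fully round over the bar's free end and let go; leave the drive in its nest and the other things on the table where they are.

Things in the scene. Friction and masses are not known exactly. Their poses are not given: they have to be found in the camera images.
- bar_grip (a point): Hold-down bar, about 0.3 kg: centre of its black handle's cross piece (100 mm along y, 14 wide in x, 12 high in z), where to pinch it across x. It is 46 mm above the bar's underside. Handle legs at y = +-45 mm, 10 mm wide; opening under the cross piece 30 mm high, 80 wide. y = along the bar, z = out of its top; same either way round.
- bar: The same hold-down bar: flat steel, 150 (y) x 22 (x) x 10 (z) mm, with the bridge handle on top, 52 mm high over all. Origin at the centre of the underside, axes as bar_grip. At the start it hangs level, the handle's cross piece lying on the two prongs of the hook stand.
- hook_stand: Fixed hook stand, foot 130 x 130 mm; origin under the foot's centre, z up, x from prong tips to the grey back plate (front face x = 58 mm, top z = 127, 110 wide). Two 8 mm square prongs at y = +-30 mm, top face z = 110, run from the plate to x = -36 mm and end in tips (x = -36 to -28) turned up 9 mm.
- hook_tips (a point): Midway between the two upturned prong tips, level with their tops (hook stand x = -32, y = 0, z = 119 mm). To free the bar lift it more than 9 mm, but under 22 mm, where the bar meets the prongs from below (15 is right), and draw it out along the hook stand's -x until the handle is past the tips.
- bed: Bed of the fixed drive stand, rising 30 degrees. Origin: middle of its surface, on which the drive lies; x = up the slope, y = level across it, z = square out of it (leans 30 degrees from vertical towards -x). Two saddles at y = -60 to -44 and 44 to 60 mm: slots for the bar, floor z = 14, 26 wide (x = +-13), walls to z = 26, then flared out to z = 36.
- seat (a point): Where bar_grip is when the bar is home: bed frame x = 0, y = 0, z = 60 mm (y = -2.5 when hard on the end stop), bar flat, its y along the bed's y. The bar has 2 mm play each side in the slots; it slides endways along them with a push of 3 to 12 N.
- lip (a point): Start of the fixed lip's flat roof at the bed's -y end: bed y = -66.5, x = 0, z = 27 mm (roof's underside, 3 mm over a seated bar's top; its edge flares up to z = 32 at y = -61.5). The roof reaches to the end stop, face at y = -77.5; 40 mm wide in x. First lay the bar on the slot floors with its middle at about y = +18 mm, then slide it along -y under the roof to the stop.
- guard (a point): Middle of the upper edge of the sheet-metal splinter guard: bed x = 111, y = 0, z = 156 mm. The guard stands square to the bed, x = 109 to 113 (folded edge to 121), y = +-58, so it leans over the work: a wide gripper held upright above the bar strikes it, one tilted with the bed (along the bed's -z) does not.
- keeper (a joint): Keeper arm on an axis square to the bed at bed x = 28, y = 68 mm. 0 rad = swung out, arm along the bed's +y (outer stop -0.3); 1.571 = inner stop, arm down the slope (-x) over the top of the bar's +y end. Arm 14 mm wide, z = 26 to 32 mm in the bed frame, 2 mm over a seated bar. Stays where left; 1 to 2 N at the knob turns it. Starts at -0.2 to 0.2 (clear of the bar).
- keeper_knob (a point): Middle of the keeper's black finger knob: a pin 13 mm thick, square to the bed, from z = 32 to 60 mm in the bed frame (this point z = 47), 38 mm from the pivot. At joint value q it is at bed x = 28 - 38 sin q, y = 68 + 38 cos q mm. Can be pushed with closed fingers.
- drive_centre (a point): Centre of the silver disk drive (70 x 100 x 11 mm, 0.1 kg) that lies loose in the bed's nest, long side up the slope, between low rails and ledges; its top is at z = 11 mm in the bed frame, 3 mm under the seated bar.
- nest (a point): Centre of the nest, 5.5 mm out from the bed's surface; the drive's centre lies within 3 mm of it.
- dish: Bystander, loose on the table: round metal screw dish, 77 mm across, 15 mm high; leave it alone. Origin at the centre of its underside.
- driver: Bystander, loose on the table: precision screwdriver, 156 mm long, lying flat; leave it alone. Origin at the centre of its underside.
- battery: Bystander, loose on the table: flat black battery pack, 46 x 130 x 19 mm; leave it alone. Origin at the centre of its underside.

How it is judged:
By the outcome, as a careful person would: the job done as asked, in the order asked, and still so for the second after the job is handed in, with the robot touching nothing.
It also fails if it takes over 59 s, if anything falls off the work surface, if the arm or the gripper's body presses on something with over 40 N, if the wrist force passes 120 N, or if a joint passes its speed limit or range.

### The arm

A 6-joint arm with a two-finger parallel gripper is mounted at the origin on a cart in front of the work surface, level with it; the furniture and walls round the work are solid. World frame = base frame: x ahead of the robot, y to its left, z up, the work surface at z = 0. Lengths are in mm, angles in rad, forces in N, time in s.
With the tool pointing down it reaches from about 350 to 875 mm from the base axis. Payload 4.2 kg.
Tool frame: the origin (TCP) lies midway between the tips of the shut fingers; the grasp point (between the pads) lies 19 mm behind it; z points along the fingers, y is the direction in which the jaws open and shut (so a half turn about z gives the same grasp; the last joint's range is limited). The gripper opens to 85 mm and grips with 20 to 120 N. Pads are 22 mm wide; open, the fingers measure 114 mm over their backs; the gripper's body (76 mm by 85 mm) begins 54 mm behind the grasp point. The pads swing forward as they close: fully open they stand 13 mm farther back than shut.
Start: joints at [-0.951, 0.385, 0.008, 0, -1.194, -0.259], TCP at [220.653, -584.732, 193.312] pointing down, gripper open.
Joint ranges: [-3.14, 3.14], [-1.21, 2.06], [-1.07, 1.41], [-3.16, 2.05], [-2.99, -0.16], [-3.1, 3.1]. Speed limits (rad/s): [2.79, 2.79, 3.14, 3.14, 3.14, 3.14].

### API

Orientations are given as a unit quaternion [x, y, z, w].
In Python, from bench import arm gives the robot as it stands. The module is installed in compiled form; this text tells all that it offers.
- The arm moves only by the tool drive_tool, never from a script. Its argument "moves" is a list that holds one entry, the list of rows, each a list of 7 numbers: the opening, from 0 (shut) to 1 (fully open), then the shift along the tool's x, y, z in m, then the turn, a rotation vector about the tool's x, y, z in rad. In form: [[[hand, dx, dy, dz, wx, wy, wz], ...]]. A call has 1 to 20 rows; each row shifts and turns the pose as measured when the row begins, along the tool's axes as they then stand; what a row does not reach is not made up. A row lasts 1/10 s, in which the tool goes at most 50 mm and 8.59 degrees, less where a joint would pass 70% of its speed; a pose out of reach is approached as far as the arm can. A call with a gripper value outside its range is refused whole. The fingers move at their own pace and stop on an object; the grip force is fixed at half the most. Time passes only in rows, so rows that do not move let the fingers close. It gives the time, the measured TCP pose, the force and the opening at its end, in the units of the state.
- arm.read_state(): the state, without advancing time (a new reading comes with each control period).
- arm.get_image(name): name is "side" or "top"; returns (picture, depth): 384x512x3 uint8, red, green, blue; 384x512 float32, mm along the optical axis (not along the pixel's ray), 0 where there is no reading.
- arm.camera_params(name): a dict with "fov_y" (degrees; the focal length in pixels is half the picture's height over the tangent of half this angle, whatever the lens; pixels are square), "cx", "cy" (the principal point, pixels), "world_from_camera" (4x4, takes a point from camera to world coordinates). Camera axes: x right, y down, z forward; pixel columns grow to the right and rows downward; lengths in mm; the calibration is good to about 2 mm. A picture is of the moment at which its call begins. camera_params takes no time and is no camera call.
- arm.job_done(): hands the job in, once; it reports no verdict.
The state is a dict: "clock": time; "joints": joint angles; "joint_vel": joint speeds; "joint_efforts": joint torques, N m; "position": TCP position; "ee_rot": TCP orientation; "contact_force": force on the tool from outside, world axes, zero at the start; "wrist_torque": the same for the moment, N m; "gripper_width": finger opening in mm.
Only numpy, scipy, OpenCV 4.12 (cv2) and the standard library are available. Lean on these libraries where they do the work, as an engineer would, in place of code of your own. Each camera call takes 0.05 s, during which the arm holds its last target.

## Working session

There is one attempt and no reset: what is moved stays moved. The work goes in short steps, Python scripts to look and compute and a tool call to move; the robot and the scene stay as the last step left them, time stands still between calls to the robot, and variables do not carry over. Pictures are saved under pics/ and viewed, and the job is handed in when it is done.

Besides the shell and the picture viewer there is one more tool, called after "Call:" in YAML: its name, and indented under it one key for each argument. drive_tool: Moves the arm, as the interface text tells. Its arguments: {"type":"object","properties":{"moves":{"type":"array","items":{"type":"array","items":{"type":"array","items":{"type":"number"}}}}},"required":["moves"]}

```bash
mkdir -p pics
cat > h.py <<'E'
import numpy as np, cv2
from bench import arm
from scipy.spatial.transform import Rotation as R
def grab(n,tag):
    p,d=arm.get_image(n); np.savez(f'{n}_{tag}.npz',p=p,d=d)
    cv2.imwrite(f'pics/{n}_{tag}.png',p[:,:,::-1]); return p,d
def load(n,tag):
    z=np.load(f'{n}_{tag}.npz'); return z['p'],z['d']
def cam(n):
    c=arm.camera_params(n); f=192/np.tan(np.radians(c['fov_y'])/2); return f,c['cx'],c['cy'],np.array(c['world_from_camera'])
def pts(n,d):
    f,cx,cy,T=cam(n); v,u=np.mgrid[:384,:512]
    P=np.stack([(u-cx)/f*d,(v-cy)/f*d,d],-1); return P@T[:3,:3].T+T[:3,3]
def proj(n,X):
    f,cx,cy,T=cam(n); q=(np.atleast_2d(X)-T[:3,3])@T[:3,:3]; return np.c_[q[:,0]/q[:,2]*f+cx,q[:,1]/q[:,2]*f+cy]
E
python3 - <<'E'
from h import *
for n in('side','top'):
    grab(n,'0'); print(n,cam(n),arm.camera_params(n))
print(arm.read_state())
E
```

```text
side (np.float64(352.9227682154764), 259.3064293360811, 185.5905006418817, array([[-9.88737247e-01, -8.57233099e-02,  1.22679138e-01,
         3.94503047e+02],
       [-1.49661522e-01,  5.64725853e-01, -8.11594813e-01,
         9.40545093e+02],
       [ 2.92512597e-04, -8.20814367e-01, -5.71194966e-01,
         6.52966384e+02],
       [ 0.00000000e+00,  0.00000000e+00,  0.00000000e+00,
         1.00000000e+00]])) {'fov_y': 57.09489043370094, 'cx': 259.3064293360811, 'cy': 185.5905006418817, 'world_from_camera': array([[-9.88737247e-01, -8.57233099e-02,  1.22679138e-01,
         3.94503047e+02],
       [-1.49661522e-01,  5.64725853e-01, -8.11594813e-01,
         9.40545093e+02],
       [ 2.92512597e-04, -8.20814367e-01, -5.71194966e-01,
         6.52966384e+02],
       [ 0.00000000e+00,  0.00000000e+00,  0.00000000e+00,
         1.00000000e+00]])}
top (np.float64(419.64596484578374), 253.06259831410256, 193.9396737700409, array([[-7.30677076e-03, -9.86781125e-01,  1.61893862e-01,
         3.53746857e+02],
       [-9.99824761e-01,  9.99975758e-03,  1.58256877e-02,
         2.18403507e+
[... 622 characters left out ...]
clock': 0.1, 'joints': array([-9.51435384e-01,  3.85478453e-01,  6.77636304e-03, -4.13908274e-04,
       -1.19393762e+00, -2.58579124e-01]), 'joint_vel': array([ 0.00046112, -0.00121626,  0.00283913,  0.00211322,  0.00016695,
        0.0008606 ]), 'joint_efforts': array([-5.08211269e-04, -3.93319273e+01,  1.88928580e+01,  4.19790164e+00,
       -2.58583525e-03,  4.83970283e-06]), 'position': array([ 220.4299112 , -584.23261946,  192.34029146]), 'ee_rot': array([-1.79338975e-01,  9.83786890e-01,  9.16062202e-04, -2.17603286e-04]), 'contact_force': array([-1.00009988, -0.22355045, -0.2640059 ]), 'wrist_torque': array([ 0.03357097, -0.02325527,  0.03543469]), 'gripper_width': 85.31490889268677}
```

View pics/side_0.png

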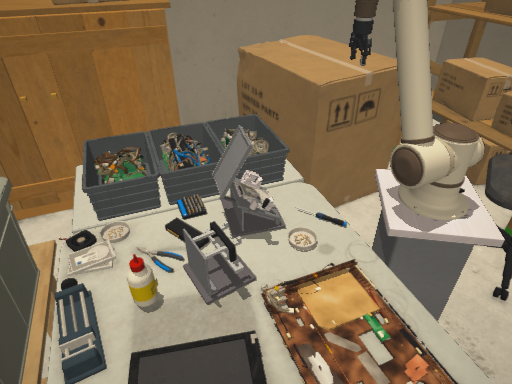

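View pics/top_0.png

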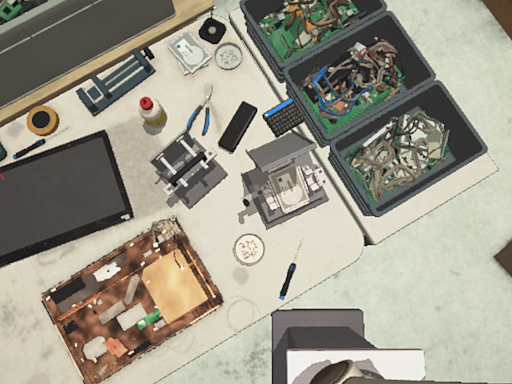

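Run:
```python
from h import *
p,d=load('top','0'); cv2.imwrite('pics/t0z.png',cv2.resize(p[90:240,140:340],None,fx=4,fy=4,interpolation=cv2.INTER_CUBIC)[:,:,::-1])
p,d=load('side','0'); cv2.imwrite('pics/s0z.png',cv2.resize(p[115:305,160:320],None,fx=3.15,fy=3.15,interpolation=cv2.INTER_CUBIC)[:,:,::-1])
P=pts('top',load('top','0')[1])
print(P[130:215:6,150:240:10].round().astype(int).tolist()[0:0])
for v in range(130,232,6):
    print(v,' '.join('%d,%d,%d'%tuple(P[v,u]) for u in range(238,334,8)))
```

```text
[]
130 681,270,21 685,251,6 686,231,2 686,210,0 687,190,-2 682,170,11 683,150,7 639,141,143 688,108,-7 683,89,6 662,78,70 673,54,35
136 667,271,16 671,251,1 671,231,0 671,211,0 671,190,-2 669,170,3 631,158,127 622,143,155 612,129,188 670,89,-1 657,74,39 632,68,118
142 651,271,17 656,251,-1 655,231,0 655,211,1 620,194,119 612,177,143 606,161,165 599,146,187 593,131,207 587,118,227 650,71,10 640,56,44
148 640,272,0 640,251,0 640,231,-2 601,212,137 595,195,157 589,179,180 583,163,199 577,149,219 566,137,260 567,122,257 638,70,0 638,49,-1
154 624,272,0 623,251,4 584,229,151 578,212,173 573,196,193 568,181,212 563,166,229 555,153,259 598,120,91 623,90,0 623,70,-1 623,50,-3
160 608,272,2 609,252,0 558,229,203 557,213,207 553,197,223 543,183,262 544,168,256 353,218,1028 586,120,84 587,101,80 715,8,-438 607,50,-2
166 593,272,0 593,252,0 592,231,3 533,213,257 533,198,255 570,176,98 570,157,95 570,139,95 573,120,80 574,101,76 570,84,92 591,51,-2
172 578,272,0 576,251,10 557,230,94 557,212,93 558,194,89 556,176,97 557,158,92 557,139,88 561,119,69 553,105,107 554,86,98 581,48,-24
178 562,272,1 5
[... 452 characters left out ...]
7 506,157,65 506,138,59 507,119,53 509,98,38 509,79,37 513,56,13
202 502,272,-1 483,248,129 501,232,3 493,213,60 491,194,68 493,175,57 492,157,60 493,138,51 493,119,50 499,95,11 498,76,13 500,55,0
208 487,272,0 486,252,4 487,232,0 485,213,9 480,194,48 481,175,39 480,157,49 480,137,43 485,115,6 484,96,10 485,75,3 485,55,0
214 472,272,1 472,252,1 472,232,-2 470,213,12 467,194,38 467,175,37 470,155,12 470,135,10 471,115,1 471,94,-2 470,76,5 470,55,-1
220 457,272,0 457,252,0 457,233,0 457,213,2 453,194,36 455,174,13 456,154,0 456,135,2 456,114,-3 456,95,-2 456,76,0 455,56,1
226 443,272,1 442,252,0 442,233,-1 442,213,3 441,194,9 442,174,1 441,155,4 441,135,-1 441,115,1 441,95,-3 441,76,1 441,57,0
```

View pics/t0z.png

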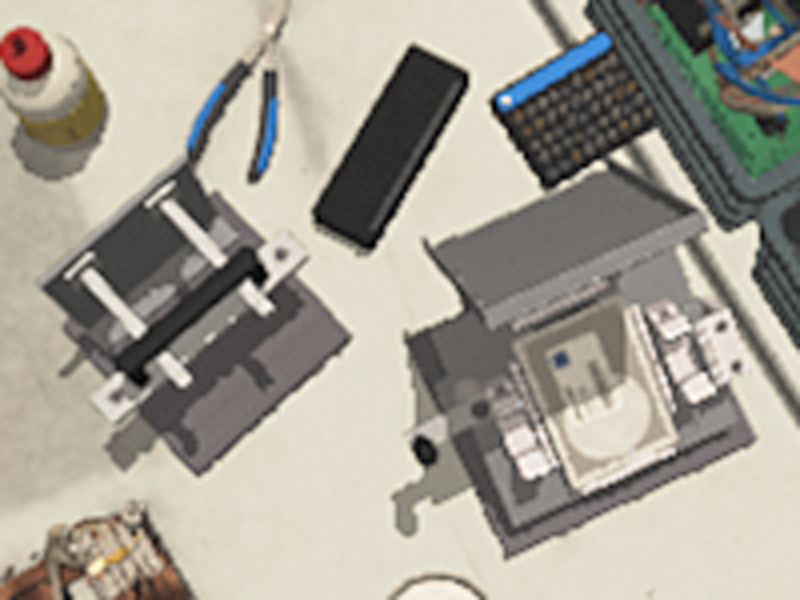

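View pics/s0z.png

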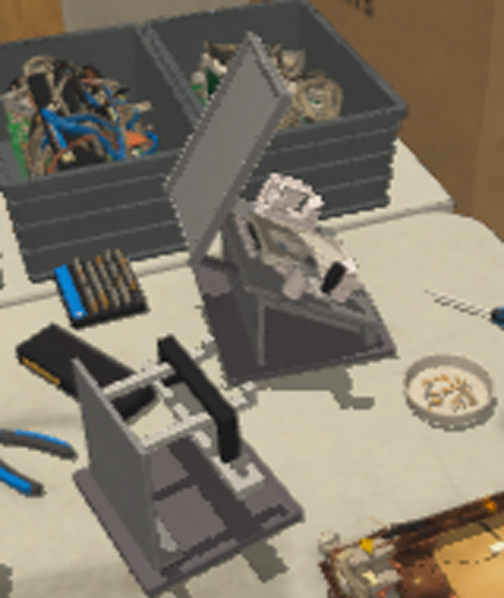

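Run:
```python
from h import *
def plane(Q,it=4,th=4):
    for _ in range(it):
        c=np.median(Q,0) if _==0 else Q.mean(0); w=np.linalg.svd(Q-Q.mean(0),full_matrices=False)[2][2]; r=(Q-Q.mean(0))@w
        s=abs(r)<max(th,0); Q=Q[s]
    return w*np.sign(w[2]+1e-9),Q.mean(0),len(Q),r[s].std()
Pt=pts('top',load('top','0')[1]);Ps=pts('side',load('side','0')[1])
# guard
for n,P in(('top',Pt),('side',Ps)):
    Q=P.reshape(-1,3); m=(Q[:,2]>120)&(Q[:,2]<245)&(Q[:,0]>480)&(Q[:,0]<680)&(Q[:,1]>80)&(Q[:,1]<260)
    w,c,k,s=plane(Q[m]); print(n,'guard',w,c,k,s, 'yaw',np.degrees(np.arctan2(w[1],w[0])),'tilt',np.degrees(np.arccos(abs(w[2]))))
# drive top: region in top view by crop coords (570..650,350..450)/4
u0,u1,v0,v1=140+545//4,140+625//4,90+345//4,90+440//4
w,c,k,s=plane(Pt[v0:v1,u0:u1].reshape(-1,3)); print('drive',w,c,k,s,'tilt',np.degrees(np.arccos(w[2])),np.degrees(np.arctan2(-w[1],-w[0])))
# hook plate in side view etc
for n,P in(('top',Pt),('side',Ps)):
    Q=P.reshape(-1,3); m=(Q[:,2]>30)&(Q[:,2]<122)&(Q[:,0]>540)&(Q[:,0]<680)&(Q[:,1]>320)&(Q[:,1]<460)
    w,c,k,s=plane(Q[m],8,3); print(n,'plate',w,c,k,s,np.degrees(np.arctan2(w[1],w[0])))
# black handle
for n,P,box in(('top',Pt,(140,230,90,215)),('side',Ps,(160,320,115,305))):
    p,_=load(n,'0'); Q=P; m=(p.max(-1)<60)&(P[...,2]>95)&(P[...,2]<130)&(P[...,0]>450)&(P[...,0]<680)&(P[...,1]>280)&(P[...,1]<460)
    Q=P[m]; v,u=np.nonzero(m); print(n,'handle',m.sum(),Q.mean(0),Q.min(0),Q.max(0),'uv',u.mean(),v.mean(),cv2.minAreaRect(np.c_[u,v].astype(np.float32)))
```

```text
top guard [0.76997217 0.40939797 0.48942432] [594.32509142 167.62185402 181.46553797] 497 1.135904538752082 yaw 27.999797555151734 tilt 60.69724948295245
side guard [0.78082879 0.37405305 0.50039056] [584.93741452 176.44319996 184.09298213] 951 1.001869291521318 yaw 25.59657267358565 tilt 59.97415744076227
drive [-0.45872938 -0.2983153   0.83700378] [524.21802285 158.85520629  75.61056776] 96 1.6190164740720798 tilt 33.1749339547346 33.03626385979663
top plate [0.51067426 0.1305087  0.84981132] [585.27960197 397.38534681  96.70566691] 102 1.4938174305470664 14.335757296068172
side plate [0.47311303 0.20182521 0.85757253] [579.5869768  404.8538064   98.29963884] 77 1.4804531813950623 23.102602136231177
top handle 297 [566.30749287 382.28671024 121.02530769] [528.51824431 340.49456076  96.94766181] [651.08326032 459.4831548  127.29471159] uv 185.6127946127946 166.34006734006735 ((180.51812744140625, 157.61993408203125), (33.633644104003906, 48.096107482910156), 47.72631072998047)
side handle 244 [556.36961673 392.56453445 117.67168703] [526.32515249 347.21713214  95.51250306] [598.15536849 423.39878093 123.92110897] uv 223.65983606557376 238.98360655737704 ((223.09800720214844, 238.5860137939453), (40.5403938293457, 8.980866432189941), 55.304847717285156)
```

Run:
```python
from h import *
def crop(n,tag,u0,v0,w,h,k,out):
    p,_=load(n,tag); c=cv2.resize(p[v0:v0+h,u0:u0+w],None,fx=k,fy=k,interpolation=cv2.INTER_CUBIC)[:,:,::-1].copy()
    for u in range((u0//10+1)*10,u0+w,10): cv2.line(c,(int((u-u0+.5)*k),0),(int((u-u0+.5)*k),5),(0,0,255),1);cv2.putText(c,str(u),(int((u-u0)*k)-8,16),0,.35,(0,0,255),1)
    for v in range((v0//10+1)*10,v0+h,10): cv2.line(c,(0,int((v-v0+.5)*k)),(5,int((v-v0+.5)*k)),(0,0,255),1);cv2.putText(c,str(v),(7,int((v-v0+.5)*k)+4),0,.35,(0,0,255),1)
    cv2.imwrite('pics/'+out,c)
crop('top','0',238,128,98,75,8,'c1.png'); crop('top','0',144,128,88,84-8,8,'c2.png')
crop('side','0',208,120,82,75,8,'c3.png'); crop('side','0',182,216,80,75,8,'c4.png')
crop('top','0',238,165,98,70,8,'c5.png')
```

```text
(no output)
```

View pics/c1.png

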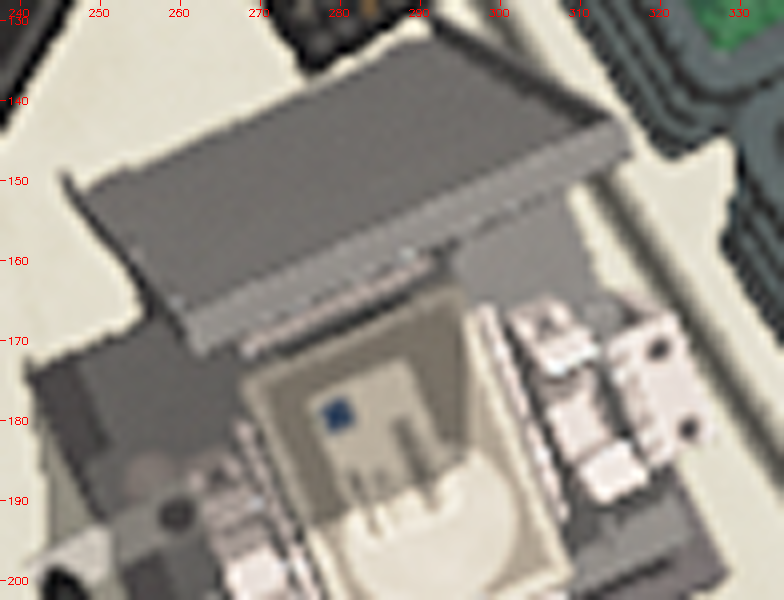

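View pics/c2.png

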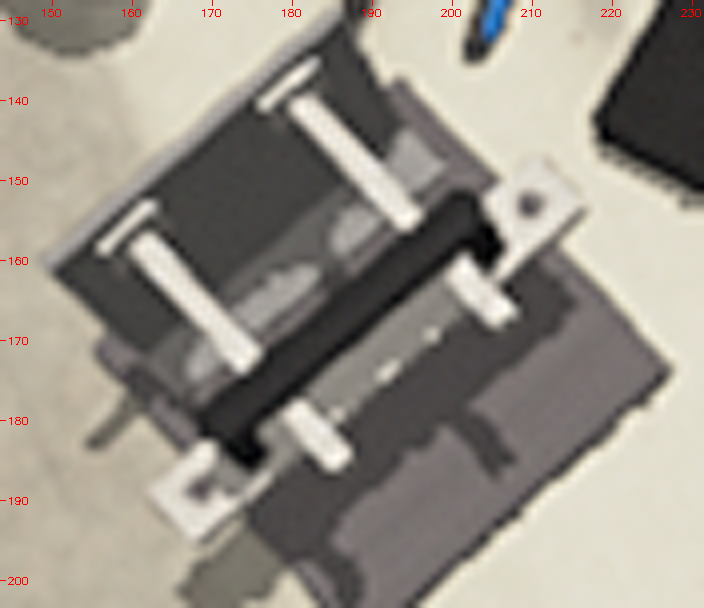

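View pics/c3.png

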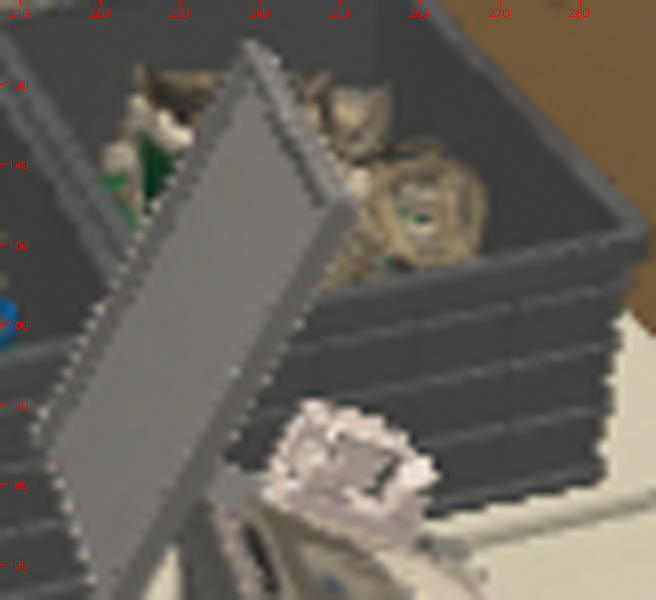

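View pics/c4.png

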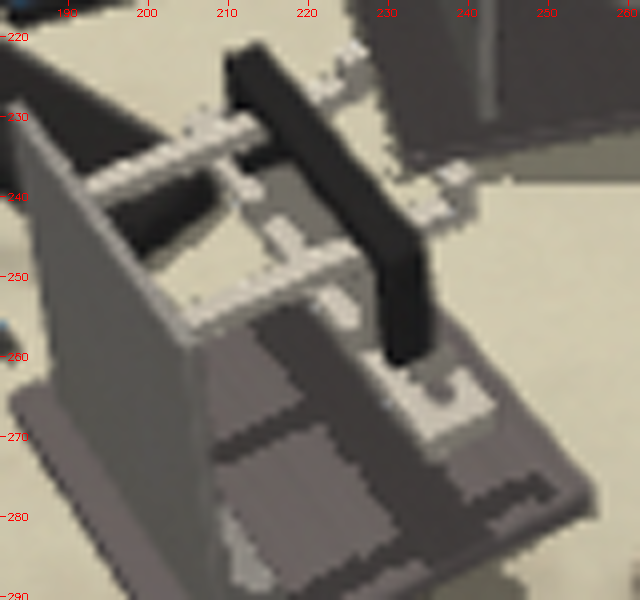

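View pics/c5.png

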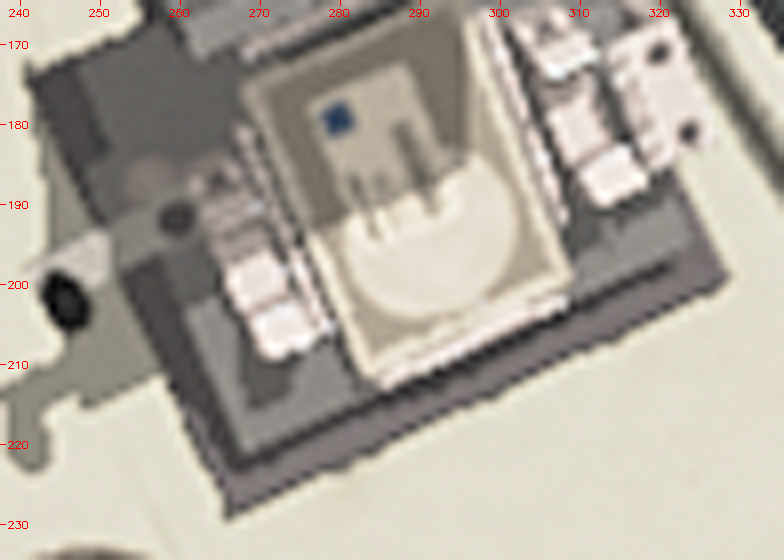

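```bash
cat >> h.py <<'E'
def ray(n,u,v,z):
    f,cx,cy,T=cam(n); r=T[:3,:3]@np.array([(u-cx)/f,(v-cy)/f,1]); return T[:3,3]+r*(z-T[2,3])/r[2]
def tri(ut,us):
    A=np.zeros((3,3));b=np.zeros(3);L=[]
    for n,(u,v) in(('top',ut),('side',us)):
        f,cx,cy,T=cam(n); r=T[:3,:3]@np.array([(u-cx)/f,(v-cy)/f,1]); r/=np.linalg.norm(r); M=np.eye(3)-np.outer(r,r); A+=M;b+=M@T[:3,3];L.append((M,T[:3,3]))
    X=np.linalg.solve(A,b); return X,[np.linalg.norm(M@(X-c)) for M,c in L]
E
python3 - <<'E'
from h import *
for n,box in(('top',(166,206,150,188)),('side',(208,238,218,264))):
    p,d=load(n,'0'); P=pts(n,d); u0,u1,v0,v1=box
    m=np.zeros(p.shape[:2],bool); m[v0:v1,u0:u1]=(p[v0:v1,u0:u1].max(-1)<62)
    m2=m&(P[...,2]>110); 
    k,lab,st,_=cv2.connectedComponentsWithStats(m2.astype(np.uint8)); j=1+st[1:,4].argmax(); mm=lab==j
    v,u=np.nonzero(mm); print(n,st[j],cv2.minAreaRect(np.c_[u,v].astype(np.float32)))
    Q=P[mm]; c=Q[:,:2].mean(0); w=np.linalg.svd(Q[:,:2]-c,full_matrices=False)[2]; t=(Q[:,:2]-c)@w.T
    print('depth: c',Q.mean(0),'dir',w[0],np.degrees(np.arctan2(w[0][1],w[0][0])),np.ptp(t,0))
    if n=='top':
        Z=np.array([ray(n,a,b,122) for a,b in zip(u,v)]); (c,s,a)=cv2.minAreaRect(Z[:,:2].astype(np.float32)); print('ray122',c,s,a, Z.mean(0))
T=lambda x,y:(144+x/8-.5,128+y/8-.5)
S=lambda x,y:(182+x/8-.5,216+y/8-.5)
# hook plate top corners: top view left (48,262), right(345,5?) ; side view near corner (190,345)
for nm,a,b in(('plateL',T(48,262),S(190,345)),):
    print(nm,tri(a,b))
A=ray('top',*T(48,262),127);B=ray('top',*T(340,8),127);print('plate top rear corners',A,B,np.linalg.norm(A-B),np.degrees(np.arctan2(*(B-A)[1::-1])))
# bar corners in top z=80
for xy in((150,492),(200,543),(588,208),(540,158)): print(ray('top',*T(*xy),80))
# prong tips tops front end centers
for xy in((493,320),(330,462)): print('tip front end',ray('top',*T(*xy),119))
for xy in((128,230),(285,90)): pass
# shelf end
E
```

```text
top [169 152  37  33 271] ((186.9370880126953, 167.61727905273438), (7.192315101623535, 43.40104293823242), 50.013118743896484)
depth: c [562.72941308 379.158037   125.2647123 ] dir [-0.69066136  0.72317832] 133.68248390857286 [ 95.77398198 271.99211257]
ray122 (563.2593383789062, 378.960693359375) (16.47173309326172, 95.95426940917969) 40.604095458984375 [563.47635176 379.74867523 122.        ]
side [210 222  25  31 210] ((222.239990234375, 236.32000732421875), (36.000003814697266, 6.800002574920654), 53.130104064941406)
depth: c [558.87625743 391.41572073 122.82082582] dir [-0.4266902   0.90439785] 115.25769458743227 [621.62229267 103.0283674 ]
plateL (array([578.53413658, 461.98230662, 125.28937338]), [np.float64(1.408340693149697), np.float64(1.4083406931498508)])
plate top rear corners [579.55265437 461.7298878  127.        ] [651.6618335  382.00170256 127.        ] 107.50031273126234 -47.87262006897849
[522.96681231 442.69533984  80.        ]
[507.94711988 427.87107685  80.        ]
[605.65964277 316.95582319  80.        ]
[620.86472644 331.09770988  80.        ]
tip front end [563.56179875 339.13230957 119.        ]
tip front end [523.9055066  383.79594613 119.        ]
```

Run:
```python
from h import *
T=lambda x,y:(238+x/8-.5,128+y/8-.5)
T5=lambda x,y:(238+x/8-.5,165+y/8-.5)
S=lambda x,y:(208+x/8-.5,120+y/8-.5)
a,ra=tri(T(200,355),S(353,200)); b,rb=tri(T(632,152),S(258,45))
print('L',a,ra);print('R',b,rb,np.linalg.norm(a-b),'ydir',np.degrees(np.arctan2(*(a-b)[1::-1])))
z=a[2]
def yaw(p,q,z):
    A=ray('top',*p,z);B=ray('top',*q,z);return A.round(1),B.round(1),np.linalg.norm(A-B),np.degrees(np.arctan2(*(A-B)[1::-1]))
print('front edge',yaw(T(200,355),T(632,152),260));print('fold edge',yaw(T(183,322),T(612,118),255))
print('foot',yaw(T5(228,520),T5(728,275),5));print('wedge',yaw(T5(240,470),T5(670,265),10))
print('knob',ray('top',*T5(66,303),100))
# drive corners
for xy in((245,85),(375,380),(572,280)): print(ray('top',*T5(*xy),80))
```

```text
L [522.5011511  212.76126843 256.87386754] [np.float64(0.380804372659768), np.float64(0.38080437265966915)]
R [571.18446098 109.84750482 255.4148246 ] [np.float64(0.6795239524972334), np.float64(0.6795239524973284)] 113.8570867633391 ydir 115.31646929726406
front edge (array([521.4, 212.8, 260. ]), array([569.2, 110.5, 260. ]), np.float64(112.90409148377609), np.float64(115.02810073880198))
fold edge (array([530.5, 216.6, 255. ]), array([579. , 114.2, 255. ]), np.float64(113.30614924586975), np.float64(115.3302911224724))
foot (array([433.5, 203.9,   5. ]), array([507.4,  49.4,   5. ]), np.float64(171.29290193479954), np.float64(115.56518156145404))
wedge (array([448.3, 200.2,  10. ]), array([510. ,  67.8,  10. ]), np.float64(146.0203401830966), np.float64(114.98813489750016))
knob [487.09981949 249.77484445 100.        ]
[552.92069048 198.56147149  80.        ]
[467.03846476 162.79945342  80.        ]
[495.18240494 106.17430722  80.        ]
```

```bash
cat >> h.py <<'E'
psi=np.radians(25.3); c30,s30=np.cos(np.pi/6),.5
bx=np.array([c30*np.cos(psi),c30*np.sin(psi),s30]);by=np.array([-np.sin(psi),np.cos(psi),0]);bz=np.cross(bx,by)
B=np.c_[bx,by,bz]
E
python3 - <<'E'
from h import *
O=np.array([546.8,161.3,256.1])-109*bx-156*bz; print('O',O, 'bz',bz)
Pt=pts('top',load('top','0')[1]);Ps=pts('side',load('side','0')[1])
for n,P in(('top',Pt),('side',Ps)):
    q=(P.reshape(-1,3)-O)@B
    m=(abs(q[:,1])<50)&(q[:,2]>60)&(q[:,2]<145)&(q[:,0]>95)&(q[:,0]<125); print(n,'guard back x (113)',np.median(q[m,0]),m.sum())
    m=(abs(q[:,1])<25)&(abs(q[:,0])<35)&(abs(q[:,2]-11)<8); print('drive top z(11)',np.median(q[m,2]),m.sum())
    m=(q[:,1]>40)&(q[:,1]<62)&(q[:,0]>50)&(q[:,0]<80)&(abs(q[:,2])<8); print('bed z(0)',np.median(q[m,2]),m.sum())
    m=(abs(q[:,1]+73)<8)&(abs(q[:,0])<15)&(q[:,2]>15)&(q[:,2]<45); print('lip top z',np.median(q[m,2]),m.sum())
w=lambda x,y,z:O+B@np.array([x,y,z])
L=[]
for k in(('top',c:=None),('side',None)):
    n=k[0]; p,_=load(n,'0'); u0,v0,W,H=(238,128,98,105) if n=='top' else (208,120,85,85); s=6
    im=cv2.resize(p[v0:v0+H,u0:u0+W],None,fx=s,fy=s,interpolation=cv2.INTER_CUBIC)[:,:,::-1].copy()
    def dot(X,col):
        u,v=proj(n,X)[0]; cv2.circle(im,(int((u-u0+.5)*s),int((v-v0+.5)*s)),2,col,-1)
    for y0,y1 in((-60,-44),(44,60)):
        for x in(-13,13):
            for y in(y0,y1): dot(w(x,y,26),(0,0,255))
    for x in(-20,20): 
        for y in(-66.5,-77.5): dot(w(x,y,27),(0,255,0))
    for x in(-50,50):
        for y in(-35,35): dot(w(x,y,11),(255,0,0))
    for q in(-.2,0,.2): dot(w(28-38*np.sin(q),68+38*np.cos(q),60),(0,255,255))
    dot(w(28,68,32),(255,255,0))
    cv2.imwrite(f'pics/chk_{n}.png',im)
E
```

```text
O [531.97596726 154.29271183  66.50003701] bz [-0.45204127 -0.21367893  0.8660254 ]
top guard back x (113) 111.05803666322775 516
drive top z(11) 10.162035106848812 606
bed z(0) -1.4524530550716752 83
lip top z 32.568853748320095 85
side guard back x (113) 108.34151617434729 474
drive top z(11) 10.426188859780654 160
bed z(0) -1.6166524009179404 46
lip top z 27.791339216980447 39
```

View pics/chk_top.png

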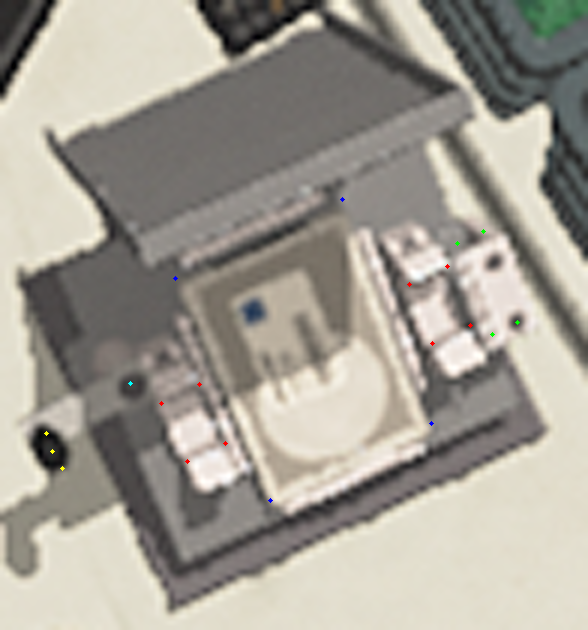

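View pics/chk_side.png

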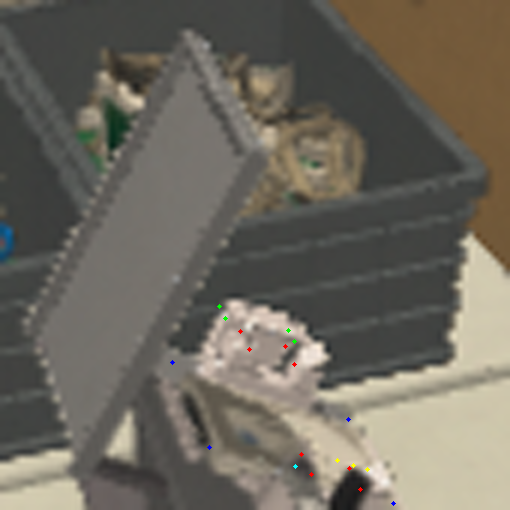

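```bash
cat > chk.py <<'E'
from h import *
def chk(O,tag,out,boxes,s=12,q=(0,)):
    w=lambda x,y,z:O+B@np.array([x,y,z])
    for n,(u0,v0,W,H) in boxes.items():
        p,_=load(n,tag)
        im=cv2.resize(p[v0:v0+H,u0:u0+W],None,fx=s,fy=s,interpolation=cv2.INTER_CUBIC)[:,:,::-1].copy()
        def poly(X,col,cl=True):
            a=np.array([(proj(n,x)[0]-[u0,v0]+.5)*s for x in X]); cv2.polylines(im,[a.round().astype(np.int32)],cl,col,1)
        for y0,y1 in((-60,-44),(44,60)): poly([w(-13,y0,26),w(13,y0,26),w(13,y1,26),w(-13,y1,26)],(0,0,255))
        poly([w(-20,-66.5,27),w(20,-66.5,27),w(20,-77.5,27),w(-20,-77.5,27)],(0,200,0))
        poly([w(-50,-35,11),w(50,-35,11),w(50,35,11),w(-50,35,11)],(255,0,0))
        poly([w(109,-58,156),w(109,58,156),w(121,58,156),w(121,-58,156)],(255,0,255))
        for k in q: poly([w(28,68,32),w(28-38*np.sin(k),68+38*np.cos(k),32),w(28-38*np.sin(k),68+38*np.cos(k),60)],(0,255,255),False)
        cv2.imwrite(f'pics/{out}_{n}.png',im)
E
python3 - <<'E'
from chk import *
O=np.array([531.98,154.29,66.5])-2*bx-1*bz; print(O)
chk(O,'0','k1',{'top':(262,140,66,50),'side':(228,166,50,50)})
chk(O,'0','k2',{'top':(242,170,50,48)})
E
```

```text
[530.86612436 153.7634734   64.6339746 ]
```

View pics/k1_top.png

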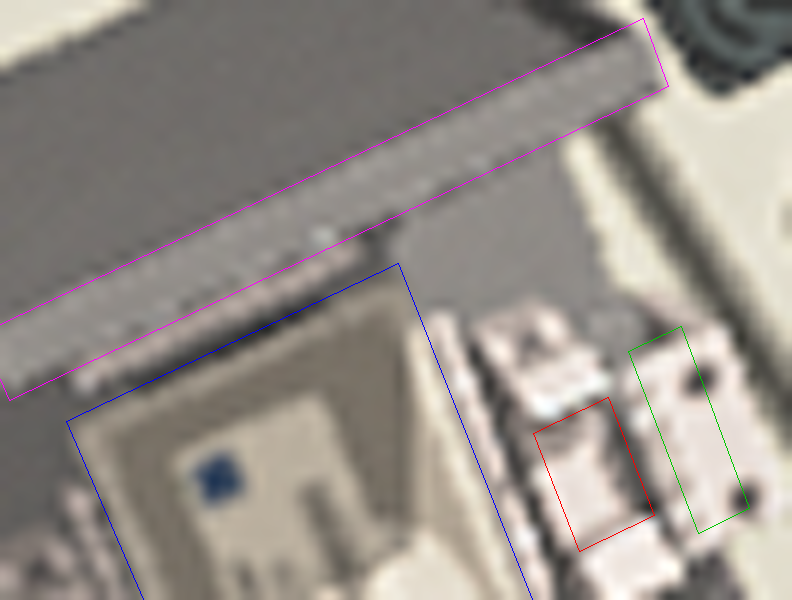

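View pics/k1_side.png

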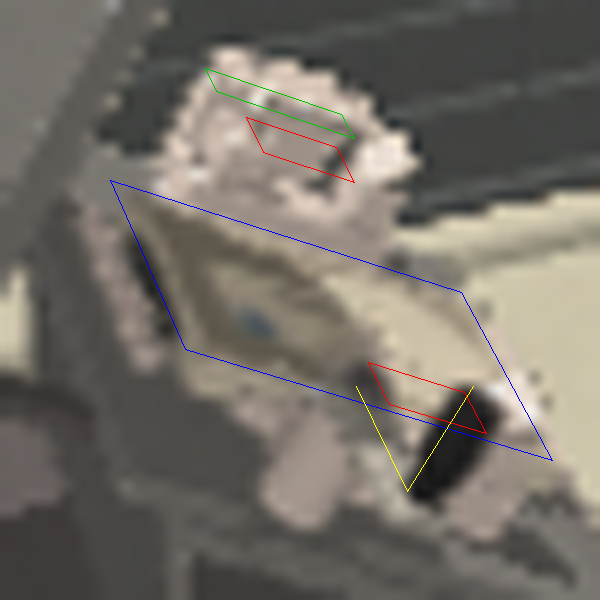

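View pics/k2_top.png

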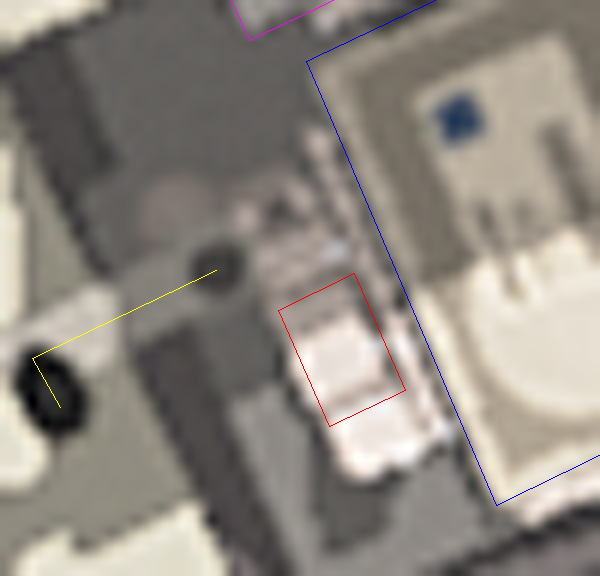

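```bash
cat >> h.py <<'E'
def goto(pos,Rt,st=None):
    """remaining shift in tool axes (mm) and rotvec to reach pos,Rt"""
    s=st or arm.read_state(); Rc=R.from_quat(s['ee_rot']).as_matrix(); 
    return (Rc.T@(np.array(pos)-s['position'])).round(1), R.from_matrix(Rc.T@Rt).as_rotvec().round(4)
def tool(zdir,ydir):
    z=np.array(zdir)/np.linalg.norm(zdir); y=np.array(ydir)-np.dot(ydir,z)*z; y/=np.linalg.norm(y); return np.c_[np.cross(y,z),y,z]
E
python3 - <<'E'
from h import *
s=arm.read_state(); print(R.from_quat(s['ee_rot']).as_matrix().round(3))
a=np.radians(41.5); h=np.array([np.cos(a),np.sin(a),0])
for sg in(1,-1):
    Rt=tool([0,0,-1],sg*h); print(sg,goto([563.8,379.3,200],Rt)); Rb=tool(-bz,sg*bx); print(goto([0,0,0],Rb)[1])
E
```

```text
[[-0.936 -0.353 -0.001]
 [-0.353  0.936  0.002]
 [ 0.     0.002 -1.   ]]
1 (array([-661.3,  780.4,   -6.3]), array([ 1.6000e-03, -1.2000e-03,  1.2071e+00]))
[-0.4207 -0.3907  1.4525]
-1 (array([-661.3,  780.4,   -6.3]), array([ 1.4000e-03,  1.8000e-03, -1.9345e+00]))
[ 0.3993 -0.43   -1.6106]
```

Call:
drive_tool:
  moves:
    - [[0.7, 0, 0, -0.012, 0, 0, -0.14], [0.7, 0, 0, -0.012, 0, 0, -0.14], [0.7, 0, 0, -0.012, 0, 0, -0.14], [0.7, 0, 0, -0.012, 0, 0, -0.14], [0.7, 0, 0, -0.012, 0, 0, -0.14], [0.7, 0, 0, -0.012, 0, 0, -0.14], [0.7, 0, 0, -0.012, 0, 0, -0.14], [0.7, 0, 0, -0.012, 0, 0, -0.14], [0.7, 0, 0, -0.012, 0, 0, -0.14], [0.7, 0, 0, -0.012, 0, 0, -0.14], [0.7, 0, 0, -0.012, 0, 0, -0.14], [0.7, 0, 0, -0.012, 0, 0, -0.14], [0.7, 0, 0, -0.012, 0, 0, -0.14], [0.7, 0, 0, -0.012, 0, 0, -0.11]]

```text
clock: 1.5
position: [219.5, -580.7, 354.4]
ee_rot: [0.926, -0.376, -0.01, -0.01]
contact_force: [1.2, 0.7, -0.3]
gripper_width: 60.0
```

```bash
cat > hook.py <<'E'
from h import *
a=np.radians(41.5); h=np.array([np.cos(a),np.sin(a),0]); RH=tool([0,0,-1],-h)
E
python3 - <<'E'
from hook import *
s=arm.read_state(); print(s['clock'],s['position'],s['joints'],s['gripper_width']); print(goto([563.8,379.3,330],RH))
E
```

```text
1.5 [ 219.49443254 -580.66779976  354.37644504] [-0.95231097  0.33857333  0.33253149 -0.00583932 -1.59170687  1.75169132] 59.976076037610945
(array([-421.5, -927.9,   45. ]), array([-0.0096,  0.0258,  0.0751]))
```

Call:
drive_tool:
  moves:
    - [[0.7, -0.019, -0.042, 0, 0, 0.013, 0.037], [0.7, -0.019, -0.042, 0, 0, 0.013, 0.038], [0.7, -0.019, -0.042, 0, 0, 0, 0], [0.7, -0.019, -0.042, 0, 0, 0, 0], [0.7, -0.019, -0.042, 0, 0, 0, 0], [0.7, -0.019, -0.042, 0, 0, 0, 0], [0.7, -0.019, -0.042, 0, 0, 0, 0], [0.7, -0.019, -0.042, 0, 0, 0, 0], [0.7, -0.019, -0.042, 0, 0, 0, 0], [0.7, -0.019, -0.042, 0, 0, 0, 0], [0.7, -0.019, -0.042, 0, 0, 0, 0], [0.7, -0.019, -0.042, 0, 0, 0, 0], [0.7, -0.019, -0.042, 0, 0, 0, 0], [0.7, -0.019, -0.042, 0, 0, 0, 0], [0.7, -0.019, -0.042, 0, 0, 0, 0], [0.7, -0.019, -0.042, 0, 0, 0, 0], [0.7, -0.019, -0.042, 0, 0, 0, 0], [0.7, -0.019, -0.042, 0, 0, 0, 0]]

```text
clock: 3.3
position: [562.3, 203.4, 357.3]
ee_rot: [0.91, -0.415, -0.003, -0.006]
contact_force: [0.3, -1.0, 0.2]
gripper_width: 59.7
```

Run:
```python
from hook import *
s=arm.read_state(); print(s['clock'],s['position'],s['joints'],s['contact_force'],np.linalg.norm(s['joint_vel'])); print(goto([563.8,379.3,300],RH))
```

```text
3.3 [562.30380355 203.35742245 357.25896364] [ 0.61100942  0.27434817  0.25145878 -0.01121533 -1.54034231  0.10518392] [ 0.34505528 -1.01991408  0.20924459] 1.2173518747297711
(array([-131.2, -116.1,   59.6]), array([-0.0087,  0.0103, -0.0084]))
```

Call:
drive_tool:
  moves:
    - [[0.7, -0.032, -0.029, 0.015, -0.003, 0.003, 0], [0.7, -0.032, -0.029, 0.015, -0.003, 0.003, 0], [0.7, -0.032, -0.029, 0.015, 0, 0.003, 0], [0.7, -0.03, -0.025, 0.01, 0, 0, 0], [0.7, 0, 0, 0, 0, 0, 0]]

```text
clock: 3.8
position: [563.9, 384.1, 294.0]
ee_rot: [0.911, -0.413, -0.002, 0.003]
contact_force: [-0.7, -0.7, 0.4]
gripper_width: 59.9
```

Run:
```python
from hook import *
s=arm.read_state(); print(s['clock'],s['position'],s['joints'],s['contact_force'],np.linalg.norm(s['joint_vel'])); print(goto([563.8,379.3,97],RH))
```

```text
3.8 [563.87399003 384.06163022 293.95004297] [ 0.8331083   0.44997768  0.35683417 -0.00248199 -1.48411817 -0.11385808] [-0.65266715 -0.67687232  0.3840769 ] 0.04729583667568146
(array([  3.9,   1.9, 197. ]), array([ 0.0067,  0.0017, -0.0053]))
```

Call:
drive_tool:
  moves:
    - [[0.7, 0.002, 0.001, 0.04, 0.003, 0, -0.003], [0.7, 0.002, 0.001, 0.04, 0.003, 0, -0.003], [0.7, 0, 0, 0.03, 0, 0, 0], [0.7, 0, 0, 0, 0, 0, 0]]

```text
clock: 4.2
position: [563.9, 379.8, 179.1]
ee_rot: [0.912, -0.409, -0.001, 0.001]
contact_force: [0.4, -0.5, -0.3]
gripper_width: 59.5
```

Run:
```python
from hook import *
print(goto([563.8,379.3,97],RH)); p,_=grab('side','1'); q,_=grab('top','1')
a=cv2.resize(p[180:300,160:280],None,fx=3.3,fy=3.3);b=cv2.resize(q[110:230,130:250],None,fx=3.3,fy=3.3)
cv2.imwrite('pics/v1.png',np.hstack([a,b])[:,:,::-1])
```

```text
(array([ 0.4,  0.3, 82.1]), array([0.0024, 0.0015, 0.0031]))
```

View pics/v1.png

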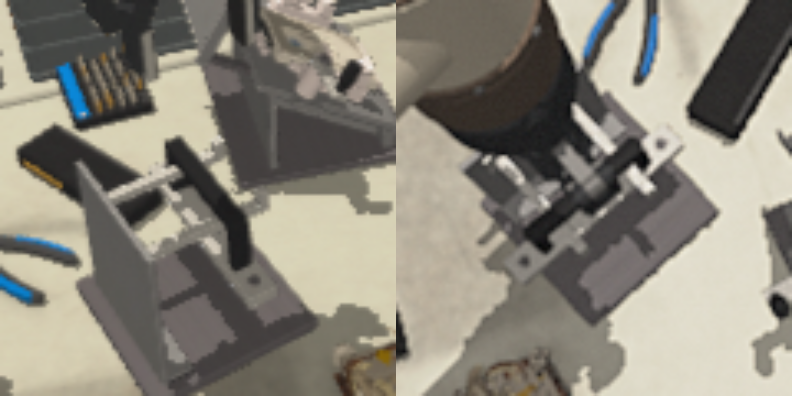

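Call:
drive_tool:
  moves:
    - [[0.7, 0, 0, 0.03, 0, 0, 0.003], [0.7, 0, 0, 0.03, 0, 0, 0], [0.7, 0, 0, 0.018, 0, 0, 0], [0.7, 0, 0, 0.003, 0, 0, 0], [0.4, 0, 0, 0, 0, 0, 0], [0.0, 0, 0, 0, 0, 0, 0], [0.0, 0, 0, 0, 0, 0, 0], [0.0, 0, 0, 0, 0, 0, 0], [0.0, 0, 0, 0, 0, 0, 0], [0.0, 0, 0, 0, 0, 0, 0]]

```text
clock: 5.3
position: [579.6, 389.5, 126.7]
ee_rot: [0.912, -0.41, 0.011, -0.022]
contact_force: [0.9, 0.3, -0.8]
gripper_width: -0.3
```

Run:
```python
from hook import *
s=arm.read_state();print(s['contact_force'],s['gripper_width'],goto([563.8,379.3,97],RH))
```

```text
[ 0.88601525  0.26714399 -0.81684581] -0.28582304030789446 (array([-3. , 20. , 28.8]), array([-0.0486, -0.0027,  0.0019]))
```

Run:
```python
from hook import *
p,_=grab('side','2'); q,_=grab('top','2')
a=cv2.resize(p[190:290,170:270],None,fx=4,fy=4);b=cv2.resize(q[110:210,140:240],None,fx=4,fy=4)
cv2.imwrite('pics/v2.png',np.hstack([a,b])[:,:,::-1])
```

```text
(no output)
```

View pics/v2.png

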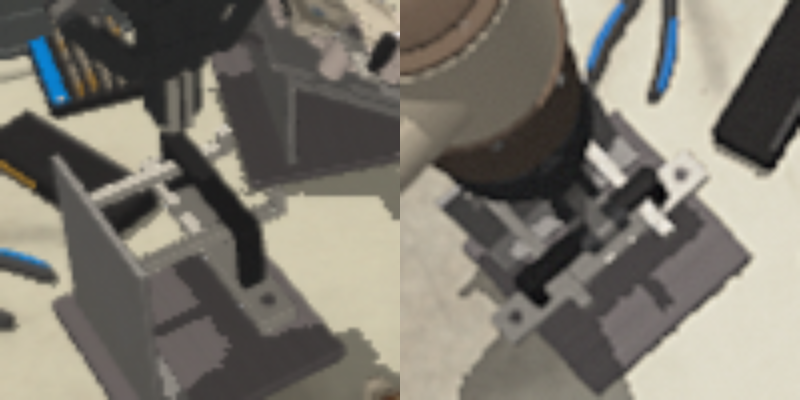

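Run:
```python
from hook import *
s=arm.read_state(); x=s['position']; print(x,s['joints'],s['clock'])
for n,u0,v0 in(('side',170,190),('top',140,110)):
    print(n,(proj(n,x)[0]-[u0,v0])*4, 'handle pred',(proj(n,[563.8,379.3,122])[0]-[u0,v0])*4)
p,d=load('top','2'); P=pts('top',d); 
for uv in((170,182),(180,175),(190,165),(200,157),(204,155)): print(uv,p[uv[1],uv[0]],P[uv[1],uv[0]].round(1))
```

```text
[579.54496713 389.4469223  126.39936053] [ 0.82626907  0.52861672  0.06689043  0.00856185 -1.06148132 -0.1040955 ] 5.4
side [172.90498784 174.92184597] handle pred [205.9284891  171.35066303]
top [168.35462725 199.80308075] handle pred [187.49520389 229.16552029]
(170, 182) [40 39 39] [539. 425.  81.]
(180, 175) [26 24 27] [546.6 394.3 121.8]
(190, 165) [99 97 93] [536.6 349.3 258.3]
(200, 157) [53 52 51] [586.8 350.4 122.4]
(204, 155) [63 61 58] [591.2 341.5 122.7]
```

```bash
python3 - <<'E'
from hook import *
P=pts('side',load('side','2')[1]); p,_=load('side','2')
for v in range(208,240,3): print(v,[ (tuple(P[v,u].round(0).astype(int)),int(p[v,u].max())) for u in range(206,224,3)])
P1=pts('side',load('side','1')[1])
E
python3 - <<'E'
import sys; sys.path.insert(0,'.')
import os; os.chdir('.')
from h import *
p,_=load('side','2'); cv2.imwrite('pics/v3.png',cv2.resize(p[150:250,170:290],None,fx=6,fy=6,interpolation=cv2.INTER_CUBIC)[:,:,::-1])
E
```

```text
208 [((np.int64(585), np.int64(404), np.int64(209)), 39), ((np.int64(395), np.int64(941), np.int64(653)), 37), ((np.int64(572), np.int64(402), np.int64(209)), 38), ((np.int64(569), np.int64(392), np.int64(201)), 82), ((np.int64(565), np.int64(386), np.int64(197)), 72), ((np.int64(630), np.int64(143), np.int64(-2)), 205)]
211 [((np.int64(589), np.int64(394), np.int64(193)), 39), ((np.int64(580), np.int64(401), np.int64(199)), 39), ((np.int64(574), np.int64(400), np.int64(199)), 118), ((np.int64(569), np.int64(396), np.int64(196)), 57), ((np.int64(565), np.int64(387), np.int64(190)), 73), ((np.int64(627), np.int64(157), np.int64(-2)), 203)]
214 [((np.int64(590), np.int64(393), np.int64(184)), 38), ((np.int64(580), np.int64(402), np.int64(192)), 39), ((np.int64(575), np.int64(399), np.int64(190)), 116), ((np.int64(569), np.int64(395), np.int64(188)), 57), ((np.int64(564), np.int64(391), np.int64(185)), 75), ((np.int64(623), np.int64(172), np.int64(0)), 205)]
217 [((np.int64(662), np.int64(194), np.int64(2)), 109), ((np.int64(581), np.int64(401), np.int64(183)), 39), ((np.int64(575), np.
[... 1751 characters left out ...]
), ((np.int64(566), np.int64(377), np.int64(122)), 40)]
235 [((np.int64(602), np.int64(375), np.int64(106)), 130), ((np.int64(596), np.int64(371), np.int64(104)), 128), ((np.int64(594), np.int64(355), np.int64(89)), 55), ((np.int64(589), np.int64(351), np.int64(86)), 30), ((np.int64(571), np.int64(382), np.int64(117)), 28), ((np.int64(563), np.int64(386), np.int64(122)), 28)]
238 [((np.int64(632), np.int64(295), np.int64(18)), 40), ((np.int64(604), np.int64(351), np.int64(74)), 116), ((np.int64(595), np.int64(355), np.int64(79)), 189), ((np.int64(588), np.int64(355), np.int64(81)), 113), ((np.int64(581), np.int64(353), np.int64(80)), 112), ((np.int64(562), np.int64(392), np.int64(118)), 27)]
```

View pics/v3.png

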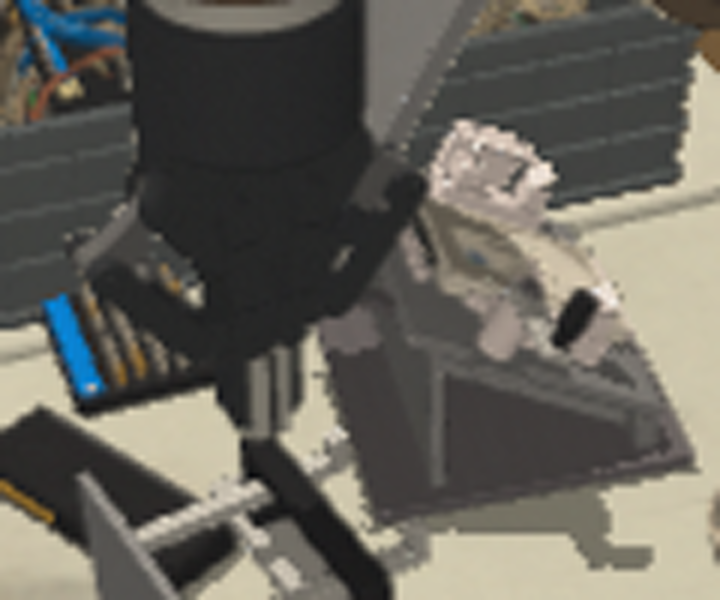

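Run:
```python
from hook import *
s=arm.read_state(); print(s['position'],s['clock'],s['gripper_width'],s['contact_force'])
for tag,tcp in(('1',[563.9,379.8,179.1]),('2',[579.5,389.4,126.4])):
  for n in('side','top'):
    p,d=load(n,tag);P=pts(n,d); q=P.reshape(-1,3); 
    m=(abs(q[:,0]-570)<60)&(abs(q[:,1]-385)<60)&(q[:,2]>128)&(q[:,2]<400)
    for z in range(128,300,10):
        k=m&(abs(q[:,2]-z-5)<5)
        if k.sum()>2: print(tag,n,z,k.sum(),q[k].min(0).round(),q[k].max(0).round())
  im=load('side',tag)[0][140:260,160:300]; cv2.imwrite(f'pics/w{tag}.png',cv2.resize(im,None,fx=5,fy=5)[:,:,::-1]); print(proj('side',tcp))
```

```text
[579.54496713 389.4469223  126.39936053] 5.4 0.149722060742187 [ 0.83513134 -0.24615018 -0.02467313]
1 side 128 7 [593. 412. 128.] [622. 443. 129.]
1 side 218 19 [530. 352. 222.] [589. 412. 228.]
1 side 228 74 [527. 353. 228.] [598. 414. 238.]
1 side 238 82 [527. 352. 238.] [600. 417. 248.]
1 side 248 79 [526. 353. 248.] [598. 415. 258.]
1 side 258 73 [519. 351. 258.] [600. 427. 268.]
1 side 268 203 [511. 337. 268.] [617. 430. 278.]
1 side 278 167 [511. 333. 278.] [618. 431. 288.]
1 side 288 249 [511. 337. 288.] [619. 433. 298.]
1 side 298 208 [510. 336. 298.] [620. 433. 308.]
1 top 268 17 [515. 333. 271.] [548. 365. 278.]
1 top 278 31 [513. 331. 278.] [547. 365. 288.]
1 top 288 55 [511. 329. 289.] [555. 374. 298.]
1 top 298 39 [511. 328. 298.] [557. 375. 308.]
[[219.73549548 212.89958257]]
2 side 128 7 [602. 409. 128.] [624. 437. 129.]
2 side 168 45 [562. 385. 168.] [588. 401. 178.]
2 side 178 54 [562. 383. 178.] [590. 403. 188.]
2 side 188 59 [562. 383. 188.] [589. 402. 198.]
2 side 198 39 [557. 380. 198.] [587. 405. 208.]
2 side 208 127 [540. 357. 208.] [593. 417. 218.]
2 side 218
[... 226 characters left out ...]
5. 268.]
2 side 268 211 [537. 363. 268.] [610. 420. 278.]
2 side 278 78 [539. 368. 278.] [607. 419. 288.]
2 side 288 85 [535. 385. 288.] [604. 423. 298.]
2 side 298 180 [534. 385. 298.] [606. 423. 308.]
2 top 208 3 [550. 359. 212.] [567. 385. 217.]
2 top 218 7 [546. 362. 219.] [560. 380. 227.]
2 top 228 14 [544. 353. 230.] [560. 374. 238.]
2 top 238 3 [533. 343. 241.] [539. 368. 248.]
2 top 248 112 [524. 337. 248.] [553. 366. 258.]
2 top 258 34 [534. 344. 258.] [547. 359. 268.]
2 top 268 34 [539. 351. 268.] [555. 367. 278.]
2 top 278 23 [541. 352. 278.] [556. 369. 288.]
2 top 288 27 [539. 347. 288.] [568. 399. 298.]
2 top 298 57 [537. 346. 298.] [589. 406. 307.]
[[213.25174526 233.71784202]]
```

View pics/w1.png

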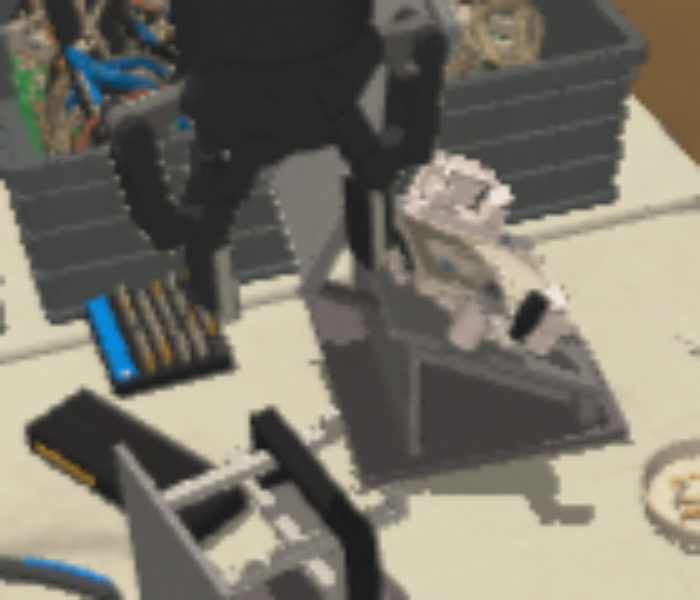

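Call:
drive_tool:
  moves:
    - [[0, 0, 0, -0.02, 0, 0, 0], [0, 0, 0, -0.02, 0, 0, 0], [0, 0, 0, -0.02, 0, 0, 0], [0, 0, 0, 0, 0, 0, 0]]

```text
clock: 5.8
position: [576.5, 387.0, 186.3]
ee_rot: [0.912, -0.41, 0.01, -0.019]
contact_force: [0.2, -0.1, 0.4]
gripper_width: 0.3
```

Run:
```python
from hook import *
s=arm.read_state();print(s['position'],s['joints'],s['ee_rot'],s['gripper_width'])
p,d=grab('side','3');P=pts('side',d); q=P.reshape(-1,3)
m=(abs(q[:,0]-570)<60)&(abs(q[:,1]-385)<60)&(q[:,2]>128)&(q[:,2]<400)
for z in range(128,300,10):
        k=m&(abs(q[:,2]-z-5)<5)
        if k.sum()>2: print(z,k.sum(),q[k].min(0).round(),q[k].max(0).round(),np.median(q[k],0).round())
im=p[120:260,160:300]; cv2.imwrite(f'pics/w3.png',cv2.resize(im,None,fx=4,fy=4)[:,:,::-1]); print((proj('side',s['position'])-[160,120])*4)
```

```text
[576.54850186 386.99761651 186.33090063] [ 0.82707456  0.48311797  0.14389675  0.00805531 -1.18825245 -0.10363706] [ 0.91194587 -0.40972112  0.01039108 -0.01937414] 0.2994803464557421
128 5 [602. 406. 128.] [628. 434. 129.] [617. 417. 128.]
218 6 [564. 389. 224.] [579. 396. 227.] [570. 393. 227.]
228 42 [559. 381. 229.] [588. 400. 238.] [568. 395. 234.]
238 64 [559. 382. 238.] [587. 401. 248.] [571. 394. 242.]
248 65 [559. 382. 248.] [587. 400. 258.] [570. 394. 253.]
258 54 [552. 376. 258.] [586. 402. 268.] [568. 393. 263.]
268 139 [537. 358. 268.] [591. 416. 278.] [567. 390. 274.]
278 184 [532. 353. 278.] [598. 421. 288.] [565. 389. 282.]
288 190 [526. 353. 288.] [601. 425. 298.] [559. 390. 293.]
298 196 [519. 351. 298.] [606. 430. 308.] [561. 392. 303.]
[[211.16211581 367.19326106]]
```

View pics/w3.png

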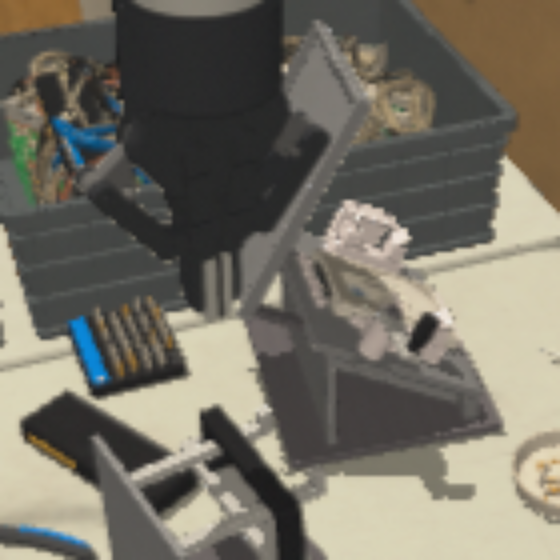

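Run:
```python
from h import *
a=load('top','2')[0];b=load('side','2')[0]
cv2.imwrite('pics/w4.png',np.hstack([a[:, :400],b[:300,100:500].repeat(1,0) if 0 else cv2.copyMakeBorder(b[:300,100:500],0,84,0,0,0)])[:,:,::-1])
```

```text
(no output)
```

View pics/w4.png

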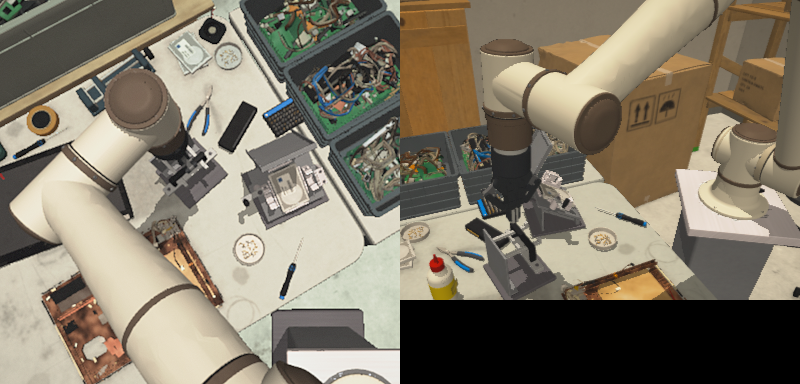

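Run:
```python
from hook import *
print(goto([563.8,379.3,150],RH))
```

```text
(array([-2.5, 14.9, 33.6]), array([-0.0404, -0.0022,  0.0015]))
```

Call:
drive_tool:
  moves:
    - [[0.6, -0.002, 0.015, 0.0, -0.04, -0.002, 0], [0.6, 0, 0, 0, 0, 0, 0], [0.6, 0, 0, 0, 0, 0, 0]]

```text
clock: 6.15
position: [561.4, 377.1, 179.7]
ee_rot: [0.912, -0.41, -0.001, 0.002]
contact_force: [0.5, 0.0, 0.4]
gripper_width: 43.4
```

Run:
```python
from hook import *
s=arm.read_state();print(s['position'],s['contact_force'],s['gripper_width'],goto([563.8,379.3,150],RH))
```

```text
[561.40878844 377.05917258 179.71517051] [0.51593503 0.04605007 0.39789887] 43.43225610799816 (array([-0.1, -3.4, 29.7]), array([0.0055, 0.0007, 0.0009]))
```

Call:
drive_tool:
  moves:
    - [[0.6, 0, -0.003, 0.02, 0.005, 0, 0], [0.6, 0, 0, 0.02, 0, 0, 0]]

```text
clock: 6.35
position: [565.4, 380.4, 140.7]
ee_rot: [0.912, -0.41, 0.001, -0.003]
contact_force: [0.1, 0.2, 0.2]
gripper_width: 51.4
```

Call:
drive_tool:
  moves:
    - [[0.6, 0, 0, 0.01, 0, 0, 0]]

```text
clock: 6.45
position: [564.8, 379.9, 128.2]
ee_rot: [0.912, -0.41, 0.0, -0.002]
contact_force: [-0.3, 0.1, -0.7]
gripper_width: 51.2
```

Run:
```python
from hook import *
s=arm.read_state();print(s['position'],s['contact_force'],s['gripper_width'],goto([563.8,379.3,97],RH))
p,d=grab('side','4'); im=p[140:260,160:300]; cv2.imwrite('pics/w5.png',cv2.resize(im,None,fx=5,fy=5)[:,:,::-1])
```

```text
[564.79904208 379.86269566 128.1612244 ] [-0.31829087  0.0626456  -0.70725657] 51.20686974637209 (array([-0.2,  1.2, 31.2]), array([-0.0034,  0.0005,  0.001 ]))
```

View pics/w5.png

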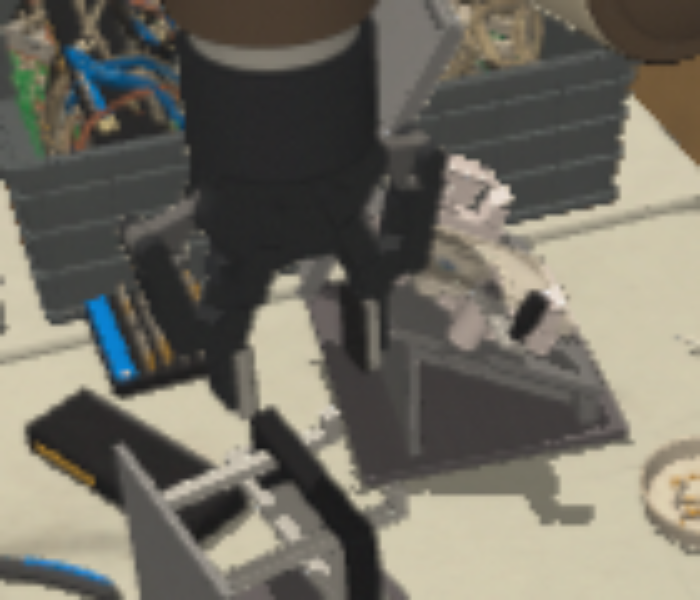

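Run:
```python
from h import *
p,d=load('side','4');P=pts('side',d)
for cx,cy in((240,395),(245,380),(370,350),(372,335),(230,360),(360,330)):
    u,v=160+cx/5,140+cy/5; u,v=int(u),int(v); print((cx,cy),[tuple(P[v+dv,u+du].round().astype(int)) for dv,du in((0,0),(0,1),(1,0))])
P2=pts('top',load('top','0')[1]); print(P2[118:122,180:184,2])
print(proj('side',[564.8,379.9,128.2]), proj('top',[564.8,379.9,128.2]))
```

```text
(240, 395) [(np.int64(581), np.int64(409), np.int64(185)), (np.int64(579), np.int64(408), np.int64(184)), (np.int64(581), np.int64(409), np.int64(181))]
(245, 380) [(np.int64(579), np.int64(406), np.int64(190)), (np.int64(577), np.int64(407), np.int64(191)), (np.int64(579), np.int64(407), np.int64(189))]
(370, 350) [(np.int64(535), np.int64(368), np.int64(181)), (np.int64(533), np.int64(369), np.int64(182)), (np.int64(535), np.int64(371), np.int64(181))]
(372, 335) [(np.int64(535), np.int64(367), np.int64(188)), (np.int64(533), np.int64(367), np.int64(189)), (np.int64(535), np.int64(369), np.int64(188))]
(230, 360) [(np.int64(584), np.int64(408), np.int64(202)), (np.int64(582), np.int64(408), np.int64(202)), (np.int64(584), np.int64(409), np.int64(200))]
(360, 330) [(np.int64(539), np.int64(370), np.int64(193)), (np.int64(537), np.int64(371), np.int64(194)), (np.int64(539), np.int64(370), np.int64(190))]
[[-2.18510594e+00 -1.42398457e-01  1.37885028e+00  7.93549032e-01]
 [ 1.39501066e+00 -2.26044777e+00  1.02815423e+03  6.64986562e-01]
 [ 2.76320151e+00  4.85670038e+00 -2.00913050e-01  3.65142247e+00]
 [ 1.44086814e+00  2.37882619e+00  2.36705296e+00  2.58475533e+00]]
[[220.80175429 230.87521516]] [[186.12413111 166.21980794]]
```

Call:
drive_tool:
  moves:
    - [[0.6, 0, 0.001, 0.012, 0, 0, 0]]

```text
clock: 6.6
position: [564.6, 379.5, 115.6]
ee_rot: [0.912, -0.41, 0.001, -0.002]
contact_force: [1.4, 0.7, 0.8]
gripper_width: 51.2
```

Call:
drive_tool:
  moves:
    - [[0.6, 0, 0, 0.01, 0, 0, 0]]

```text
clock: 6.7
position: [564.2, 379.3, 104.3]
ee_rot: [0.912, -0.41, 0.0, -0.001]
contact_force: [-0.1, -0.6, -0.5]
gripper_width: 51.1
```

Call:
drive_tool:
  moves:
    - [[0.6, 0, 0, 0.008, 0, 0, 0]]

```text
clock: 6.8
position: [564.4, 379.4, 95.7]
ee_rot: [0.912, -0.41, 0.001, -0.002]
contact_force: [0.7, -0.4, -0.6]
gripper_width: 51.2
```

```bash
cat > tips.py <<'E'
from h import *
import sys
t=sys.argv[1]
p,d=grab('side',t); s=arm.read_state(); print(s['clock'],s['position'].round(1),s['contact_force'].round(1),s['gripper_width'].round(1),R.from_quat(s['ee_rot']).as_matrix()[:,2].round(3))
im=p[140:290,150:310]; cv2.imwrite(f'pics/z{t}.png',cv2.resize(im,None,fx=4,fy=4)[:,:,::-1])
E
python3 tips.py 5
```

```text
Traceback (most recent call last):
  File "tips.py", line 4, in <module>
    p,d=grab('side',t); s=arm.read_state(); print(s['clock'],s['position'].round(1),s['contact_force'].round(1),s['gripper_width'].round(1),R.from_quat(s['ee_rot']).as_matrix()[:,2].round(3))
                                                                                                                ^^^^^^^^^^^^^^^^^^^^^^^^
AttributeError: 'float' object has no attribute 'round'
```

```bash
sed -i "s/s\['gripper_width'\].round(1)/round(s['gripper_width'],1)/" tips.py; python3 tips.py 5
```

```text
6.9 [563.5 378.7  94.6] [-1.  -0.1 -1.3] 51.4 [-0.     0.001 -1.   ]
```

View pics/z5.png

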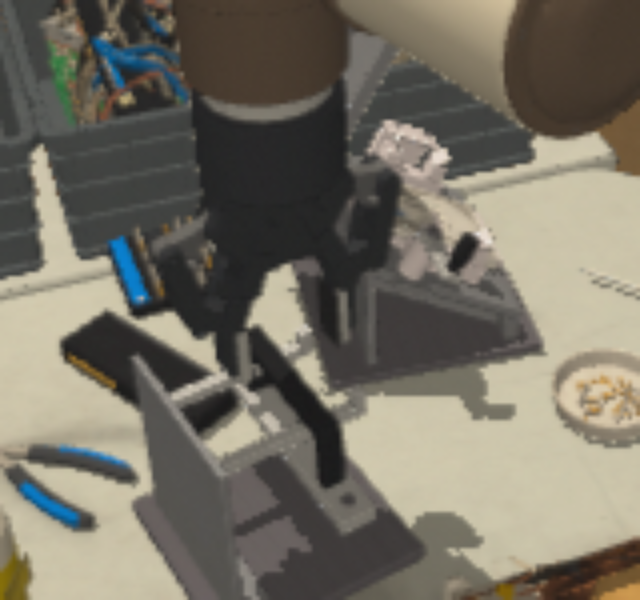

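Call:
drive_tool:
  moves:
    - [[0.6, 0, 0, 0.008, 0, 0, 0]]

```text
clock: 7.0
position: [564.6, 379.6, 88.1]
ee_rot: [0.912, -0.41, 0.001, -0.002]
contact_force: [0.4, 0.1, 0.8]
gripper_width: 51.4
```

Call:
drive_tool:
  moves:
    - [[0.6, 0, 0, 0.008, 0, 0, 0]]

```text
clock: 7.1
position: [564.7, 379.7, 79.8]
ee_rot: [0.912, -0.41, 0.001, -0.002]
contact_force: [0.2, -0.3, -0.8]
gripper_width: 51.2
```

```bash
python3 tips.py 6
```

```text
7.15 [564.1 379.2  78.2] [ 0.5 -0.  -0.8] 51.2 [ 0.001  0.002 -1.   ]
```

View pics/z6.png

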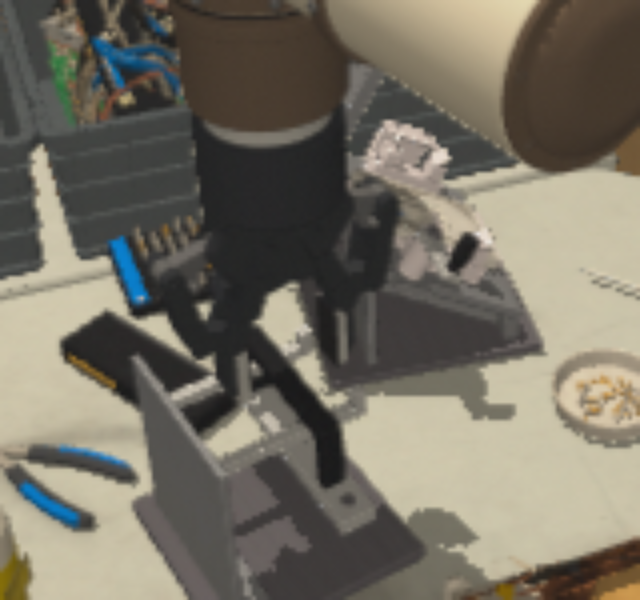

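Call:
drive_tool:
  moves:
    - [[0.6, 0, 0, 0.008, 0, 0, 0]]

```text
clock: 7.25
position: [564.8, 379.8, 70.9]
ee_rot: [0.912, -0.41, 0.001, -0.002]
contact_force: [0.0, 0.3, -0.8]
gripper_width: 51.5
```

Call:
drive_tool:
  moves:
    - [[0.6, 0, 0, 0.008, 0, 0, 0]]

```text
clock: 7.35
position: [564.7, 379.8, 62.2]
ee_rot: [0.912, -0.41, 0.001, -0.002]
contact_force: [0.5, 0.3, 0.3]
gripper_width: 51.6
```

```bash
python3 tips.py 7
python3 - <<'E'
from h import *
p,d=load('side','7');P=pts('side',d)
for v in range(230,248,2): print(v,[(tuple(P[v,u].round().astype(int).tolist()),int(p[v,u].max())) for u in range(204,214,2)])
for v in range(216,236,2): print(v,[(tuple(P[v,u].round().astype(int).tolist()),int(p[v,u].max())) for u in range(230,242,2)])
E
```

```text
7.4 [564.  379.2  60.6] [ 0.1  0.  -1.7] 51.5 [ 0.001  0.002 -1.   ]
230 [((591, 412, 156), 38), ((588, 410, 154), 38), ((583, 412, 157), 37), ((579, 410, 155), 38), ((576, 406, 153), 58)]
232 [((590, 415, 153), 38), ((587, 412, 151), 37), ((583, 413, 152), 38), ((579, 410, 150), 37), ((590, 367, 110), 107)]
234 [((592, 414, 146), 37), ((588, 412, 145), 38), ((583, 412, 146), 38), ((579, 412, 146), 51), ((577, 405, 141), 72)]
236 [((597, 401, 128), 56), ((589, 409, 136), 36), ((585, 408, 136), 42), ((581, 408, 137), 114), ((576, 409, 138), 91)]
238 [((637, 296, 19), 42), ((590, 410, 131), 35), ((586, 408, 130), 37), ((581, 410, 133), 113), ((577, 407, 131), 114)]
240 [((636, 301, 17), 36), ((591, 408, 124), 36), ((586, 410, 126), 38), ((582, 407, 123), 97), ((578, 407, 124), 114)]
242 [((635, 305, 13), 28), ((592, 407, 116), 36), ((586, 409, 120), 37), ((583, 406, 117), 84), ((579, 406, 118), 112)]
244 [((636, 305, 6), 41), ((633, 297, -1), 104), ((587, 410, 115), 39), ((583, 407, 112), 83), ((579, 407, 112), 113)]
246 [((635, 309, 3), 113), ((630, 306, 1), 137), ((625, 305, 1), 199)
[... 772 characters left out ...]
 358, 125), 33), ((542, 366, 133), 32), ((537, 369, 137), 64), ((533, 369, 137), 110), ((530, 359, 129), 44), ((556, 226, 10), 68)]
228 [((550, 356, 118), 32), ((543, 365, 126), 32), ((537, 371, 133), 64), ((533, 368, 131), 110), ((531, 359, 123), 43), ((554, 235, 11), 64)]
230 [((550, 356, 112), 33), ((544, 363, 119), 32), ((537, 371, 126), 54), ((533, 368, 124), 112), ((531, 360, 118), 45), ((553, 243, 11), 64)]
232 [((551, 356, 105), 67), ((543, 366, 115), 31), ((538, 370, 120), 55), ((534, 367, 118), 111), ((531, 360, 112), 47), ((551, 251, 11), 65)]
234 [((579, 252, 0), 120), ((545, 362, 105), 32), ((538, 371, 114), 49), ((534, 368, 113), 113), ((555, 259, 10), 71), ((550, 257, 9), 75)]
```

View pics/z7.png

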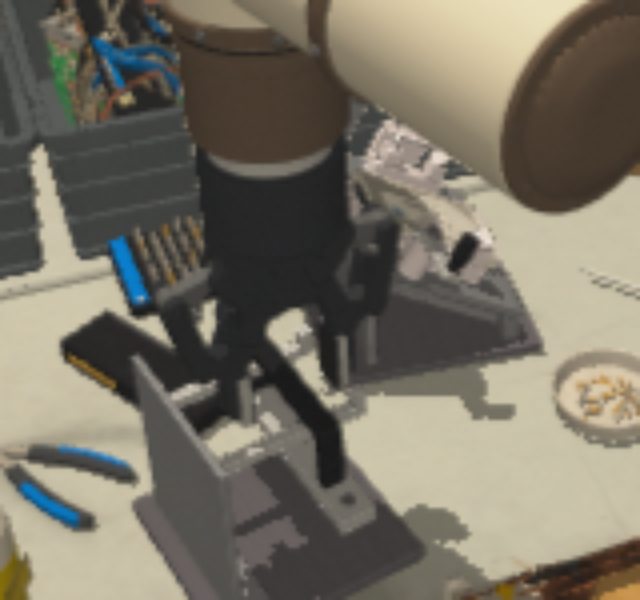

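Call:
drive_tool:
  moves:
    - [[0.3, 0, 0, 0, 0, 0, 0], [0.0, 0, 0, 0, 0, 0, 0], [0.0, 0, 0, 0, 0, 0, 0], [0.0, 0, 0, 0, 0, 0, 0], [0.0, 0, 0, 0, 0, 0, 0]]

```text
clock: 7.9
position: [564.1, 379.3, 60.2]
ee_rot: [0.912, -0.41, 0.0, -0.001]
contact_force: [0.4, 0.6, -1.7]
gripper_width: 13.0
```

```bash
python3 tips.py 8
```

```text
7.95 [564.1 379.3  60.2] [ 0.3  0.9 -1.5] 13.0 [ 0.001  0.001 -1.   ]
```

View pics/z8.png

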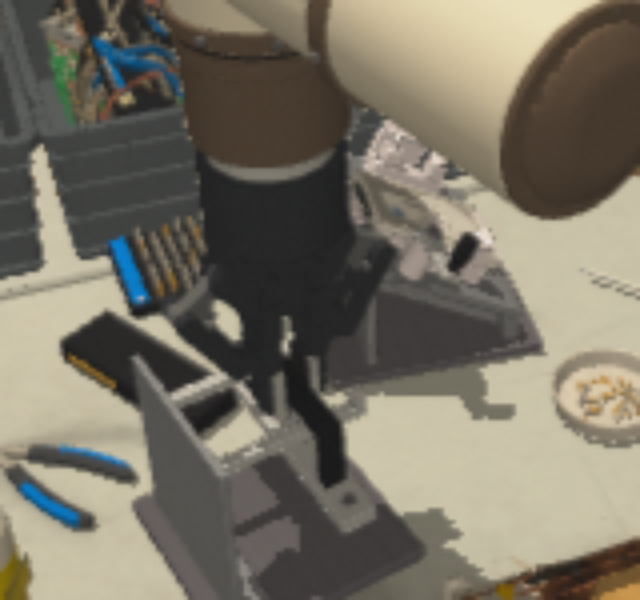

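Call:
drive_tool:
  moves:
    - [[0, 0, 0, -0.008, 0, 0, 0], [0, 0, 0, -0.007, 0, 0, 0]]

```text
clock: 8.15
position: [563.0, 378.3, 74.3]
ee_rot: [0.912, -0.41, -0.001, 0.001]
contact_force: [1.2, 0.6, -1.7]
gripper_width: 12.7
```

```bash
python3 -c "
from h import *
s=arm.read_state();print(s['position'],s['contact_force'],s['gripper_width'])"
```

```text
[562.97109173 378.34653366  74.28686316] [ 1.21445565  0.55933566 -1.65771544] 12.68190996661462
```

Call:
drive_tool:
  moves:
    - [[0, 0, 0.004, -0.002, 0, 0, 0], [0, 0, 0.01, -0.001, 0, 0, 0], [0, 0, 0.01, 0, 0, 0, 0]]

```text
clock: 8.45
position: [544.8, 362.4, 79.0]
ee_rot: [0.912, -0.411, -0.0, -0.0]
contact_force: [-0.2, -0.7, -1.2]
gripper_width: 13.1
```

```bash
python3 tips.py 9
```

```text
8.5 [543.2 361.   78.9] [-1.8 -1.8 -2.9] 13.0 [-0.002 -0.    -1.   ]
```

View pics/z9.png

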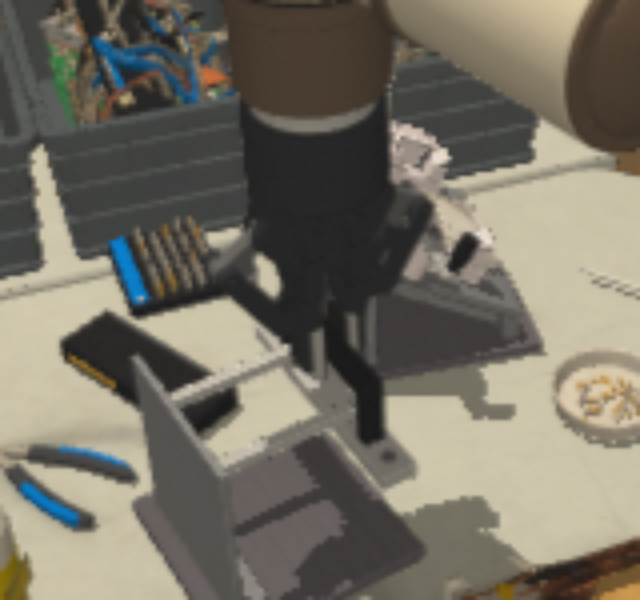

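Call:
drive_tool:
  moves:
    - [[0, 0, 0.01, 0.003, 0, 0, 0], [0, 0, 0.012, 0, 0, 0, 0], [0, 0, 0.015, 0, 0, 0, 0], [0, 0, 0.015, 0, 0, 0, 0]]

```text
clock: 8.9
position: [501.7, 324.2, 75.6]
ee_rot: [0.912, -0.411, -0.001, 0.001]
contact_force: [0.4, 1.3, -2.1]
gripper_width: 13.0
```

```bash
python3 tips.py 10
```

```text
8.95 [499.3 322.1  75.4] [-3.4 -2.5 -2.8] 12.5 [-0.006 -0.002 -1.   ]
```

View pics/z10.png

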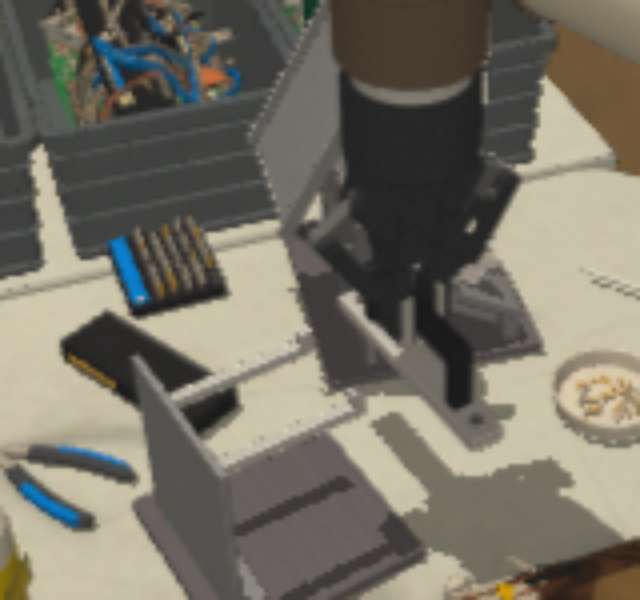

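```bash
cat > bed.py <<'E'
from h import *
O=np.array([530.9,153.8,64.6]); RB=tool(-bz,-bx); G=56.
def bed_grip(s=None):
    s=s or arm.read_state(); Rc=R.from_quat(s['ee_rot']).as_matrix(); g=s['position']-G*Rc[:,2]; return B.T@(g-O)
def tgt(x,y,z,Rt=RB,s=None):
    return goto(O+B@np.array([x,y,z])+G*Rt[:,2],Rt,s)
E
python3 - <<'E'
from bed import *
print(bed_grip()); print(tgt(0,18,200)); print(O+B@np.array([0,18,200])+G*RB[:,2], R.from_quat(arm.read_state()['ee_rot']).as_matrix().round(3))
E
```

```text
[ 71.268955   165.66559721  36.03819556]
(array([ 109.5,  152.5, -113.2]), array([0.526 , 0.0749, 0.2752]))
[458.11361488 139.30371973 189.30765814] [[ 0.662 -0.75  -0.006]
 [-0.75  -0.662 -0.002]
 [-0.002  0.006 -1.   ]]
```

Call:
drive_tool:
  moves:
    - [[0, 0, 0.01, -0.04, 0, 0, 0], [0, 0, 0.015, -0.04, 0, 0, 0], [0, 0, 0.015, -0.04, 0, 0, 0], [0, 0, 0.015, -0.02, 0, 0, 0]]

```text
clock: 9.35
position: [455.2, 282.4, 215.7]
ee_rot: [0.911, -0.411, -0.004, 0.008]
contact_force: [0.5, 0.3, -0.9]
gripper_width: 13.0
```

Run:
```python
from bed import *
s=arm.read_state(); print(s['position'],s['gripper_width'],bed_grip()); print(tgt(0,18,200))
# plan: 5 rotation rows with translation interpolated
Rc=R.from_quat(s['ee_rot']); Rt=R.from_matrix(RB); rv=(Rc.inv()*Rt).as_rotvec(); p0=s['position']; p1=O+B@np.array([0,18,200])+G*RB[:,2]
N=6
for i in range(N):
    Ri=Rc*R.from_rotvec(rv*i/N); print((Ri.inv().apply((p1-p0)/N)).round(1), (rv/N).round(3))
```

```text
[455.21773206 282.42642729 215.67439073] 12.95456458938241 [ 92.71587801 148.86349673 185.56925698]
(array([109.2,  92.1,  27.9]), array([0.5378, 0.0721, 0.2757]))
[18.2 15.3  4.7] [0.09  0.012 0.046]
[18.9 14.9  3.5] [0.09  0.012 0.046]
[19.5 14.2  2.4] [0.09  0.012 0.046]
[20.1 13.5  1.4] [0.09  0.012 0.046]
[20.7 12.7  0.5] [0.09  0.012 0.046]
[21.2 11.7 -0.3] [0.09  0.012 0.046]
```

Call:
drive_tool:
  moves:
    - [[0, 0.018, 0.015, 0.005, 0.09, 0.012, 0.046], [0, 0.019, 0.015, 0.003, 0.09, 0.012, 0.046], [0, 0.02, 0.014, 0.002, 0.09, 0.012, 0.046], [0, 0.02, 0.013, 0.001, 0.09, 0.012, 0.046], [0, 0.02, 0.012, 0, 0.09, 0.012, 0.046], [0, 0.012, 0.01, 0, 0.09, 0.012, 0.046], [0, 0, 0, 0, 0, 0, 0]]

```text
clock: 10.05
position: [449.5, 140.3, 188.5]
ee_rot: [0.812, -0.52, 0.142, -0.225]
contact_force: [-1.0, -2.5, -3.5]
gripper_width: 12.9
```

Run:
```python
from bed import *
s=arm.read_state(); print(s['clock'],s['position'],s['gripper_width'],s['joints'],bed_grip()); print(tgt(0,18,200))
for n in('side','top'): grab(n,'11')
a=load('side','11')[0][90:280,170:330];b=load('top','11')[0][100:260,190:360]
cv2.imwrite('pics/v11.png',np.hstack([cv2.resize(a,(400,475)),cv2.resize(b,(400,475))])[:,:,::-1])
```

```text
10.05 [449.50413388 140.29106323 188.48845422] 12.87834436783184 [ 0.71480636 -0.15559371 -0.92924646  0.47880485 -0.30779504 -0.70528469] [ -7.64247864  22.63540557 202.96481439]
(array([ 4.5, -6.8,  3.1]), array([-0.0153, -0.0011, -0.0098]))
```

View pics/v11.png

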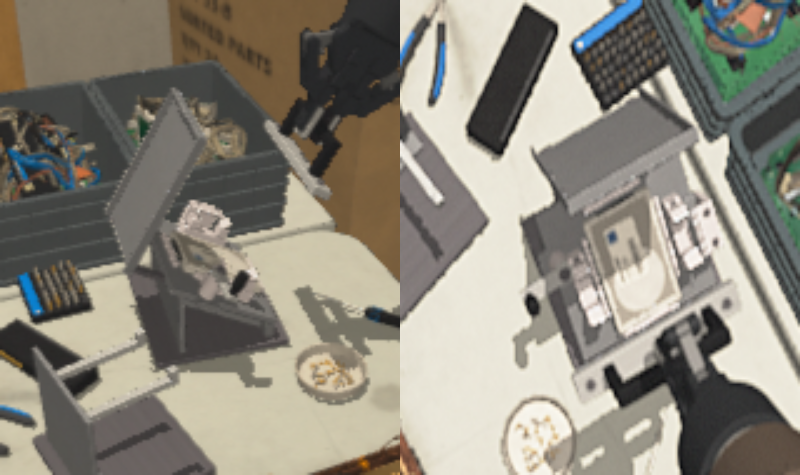

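```bash
cat > kin.py <<'E'
import numpy as np
from scipy.spatial.transform import Rotation as R
from scipy.optimize import least_squares
J=np.array([[-.95143,.38548,.00678,-.00041,-1.19394,-.25858],[-0.95231097,0.33857333,0.33253149,-0.00583932,-1.59170687,1.75169132],[0.61100942,0.27434817,0.25145878,-0.01121533,-1.54034231,0.10518392],[0.8331083,0.44997768,0.35683417,-0.00248199,-1.48411817,-0.11385808],[0.82626907,0.52861672,0.06689043,0.00856185,-1.06148132,-0.1040955],[0.82707456,0.48311797,0.14389675,0.00805531,-1.18825245,-0.10363706],[0.71480636,-0.15559371,-0.92924646,0.47880485,-0.30779504,-0.70528469]])
P=np.array([[220.43,-584.23,192.34],[219.494,-580.668,354.376],[562.304,203.357,357.259],[563.874,384.062,293.950],[579.545,389.447,126.4],[576.549,386.998,186.331],[449.504,140.291,188.488]])
zt=lambda q:R.from_quat(q).as_matrix()[:,2]
Z=[zt([-.17934,.98379,.00092,-.00022]),zt([.926,-.376,-.01,-.01]),None,None,None,zt([0.91194587,-0.40972112,0.01039108,-0.01937414]),zt([.812,-.52,.142,-.225])]
def fk(x,j,s):
    y0,H,a,b,c,y2,d,e=x; Ry=lambda t:R.from_euler('y',t)
    F=R.from_euler('z',j[0])*Ry(j[1]-j[2]); W=F*R.from_euler('x',s*j[3])*Ry(-j[4])
    p=R.from_euler('z',j[0]).apply([0,y0,H]+Ry(j[1]).apply([0,0,a]))+F.apply([b,0,c])+(F*R.from_euler('x',s*j[3])).apply([0,y2,0])+W.apply([d,0,e])
    return p,W.apply([1,0,0]),W
def fit(s):
    f=lambda x:np.concatenate([fk(x,j,s)[0]-p for j,p in zip(J,P)]+[1e-3*(x-np.array([-160,200,400,400,0,0,200,0]))])
    return least_squares(f,[-160,200,400,400,0,0,200,0])
if __name__=='__main__':
    for s in(1,-1):
        r=fit(s); print(s,r.x.round(1),np.abs(r.fun).max().round(2)); 
        for j,z,p in zip(J,Z,P):
            q,w,_=fk(r.x,j,s); print((q-p).round(1),None if z is None else (w-z).round(3))
E
python3 kin.py
```

```text
1 [-480.2  -58.3  503.   429.3   52.5  320.1  109.4    8.8] 10.28
[  6.8 -10.3  -4. ] [-0.001 -0.    -0.   ]
[-1.1 -3.4  0.2] [-0.009 -0.007 -0.   ]
[ 2.2 -4.9 -1.6] None
[-1.9 -4.1  2.8] None
[-3.9  0.2 -1. ] None
[-5.4 -1.5  1. ] [-0.011  0.01  -0.   ]
[-3.7  2.1  2.8] [-0.183  0.212  0.   ]
-1 [  -0.   160.6  564.9  421.8   -0.  -159.8  335.7    0. ] 0.16
[ 0. -0.  0.] [ 0. -0. -0.]
[ 0.  0. -0.] [ 0.    -0.001 -0.   ]
[ 0.  0. -0.] None
[-0. -0. -0.] None
[-0. -0.  0.] None
[-0. -0.  0.] [-0. -0. -0.]
[ 0. -0. -0.] [0.    0.001 0.   ]
```

```bash
cat > ik.py <<'E'
from kin import *
x=fit(-1).x
LO=np.array([-3.14,-1.21,-1.07,-3.16,-2.99]);HI=np.array([3.14,2.06,1.41,2.05,-.16])
def ik(p,z,j0,lim=False):
    f=lambda j:np.r_[(fk(x,np.r_[j,0],-1)[0]-p)/100,(fk(x,np.r_[j,0],-1)[1]-z)*3]
    r=least_squares(f,np.clip(j0,LO+.01,HI-.01) if lim else j0,bounds=(LO,HI) if lim else (-np.inf,np.inf)); return r.x,np.abs(r.fun).max()
E
python3 - <<'E'
from ik import *
from bed import O,B,bz,by,bx,G
j=J[-1][:5]
for y in(18,-2.5):
  for z in(200,160,120,90,60):
    p=O+B@np.array([0,y,z])-G*bz; s,e=ik(p,-bz,j); print(y,z,s.round(3),round(e,4)); 
# relaxed: tool tilt along y / less tilt at seat
for ty in(-30,-15,0,15,30):
    zt=-(np.cos(np.radians(ty))*bz+np.sin(np.radians(ty))*by); g=O+B@np.array([0,18,60]); s,e=ik(g+G*zt,zt,j); print('ytilt',ty,s.round(3),e)
for tx in(0,5,10,15,20):
    zt=-(np.cos(np.radians(tx))*bz+np.sin(np.radians(tx))*bx); g=O+B@np.array([0,18,60]); s,e=ik(g+G*zt,zt,j); print('xtilt',tx,s.round(3),e)
E
```

```text
18 200 [ 0.705 -0.133 -0.879  0.4   -0.342] 0.0
18 160 [ 0.633 -0.039 -0.96   0.616 -0.165] 0.0
18 120 [ 0.501  0.055 -1.005  0.917 -0.016] 0.0752
18 90 [ 0.573  0.135 -0.917  0.555 -0.036] 0.1424
18 60 [ 0.594  0.219 -0.825  0.233 -0.028] 0.1552
-2.5 200 [ 0.652 -0.123 -0.841  0.307 -0.354] 0.0
-2.5 160 [ 0.611 -0.03  -0.907  0.448 -0.196] 0.0
-2.5 120 [ 0.495  0.064 -0.982  0.777 -0.02 ] 0.0474
-2.5 90 [ 0.546  0.144 -0.896  0.458 -0.034] 0.1017
-2.5 60 [ 0.56   0.225 -0.814  0.193 -0.025] 0.1219
ytilt -30 [ 0.157  0.344 -0.331 -0.968 -0.818] 1.2789769243681803e-15
ytilt -15 [ 0.241  0.242 -1.025  1.161  0.391] 3.4106051316484808e-15
ytilt 0 [ 0.594  0.219 -0.825  0.233 -0.028] 0.15522652544097992
ytilt 15 [ 0.04   0.223 -0.914  2.81  -0.153] 2.5579538487363606e-15
ytilt 30 [ 0.439  0.282 -1.054  2.032 -0.591] 1.2789769243681803e-15
xtilt 0 [ 0.594  0.219 -0.825  0.233 -0.028] 0.15522652544097992
xtilt 5 [ 0.571  0.215 -0.896  0.624 -0.055] 0.07729188067581766
xtilt 10 [ 0.643  0.235 -0.77   0.301 -0.234] 1.1368683772161603e-15
xtilt 15 [ 0.646  0.258 -0.652  0.133 -0.407] 1.7053025658242404e-15
xtilt 20 [ 0.638  0.285 -0.567  0.065 -0.548] 1.6653345369377348e-16
```

Run:
```python
from ik import *
from bed import O,B,bz,by,bx,G
rng=np.random.default_rng(0)
def all(p,z,n=60):
    S=[]
    for _ in range(n):
        s,e=ik(p,z,rng.uniform(np.maximum(LO,[-1.5,-1,-1,-3.1,-2.9]),np.minimum(HI,[2,1.5,1.4,2,-.2])),True)
        if e<1e-4 and not any(np.abs(s-t).max()<.02 for t in S): S.append(s)
    return S
for z in(200,130,60):
  for y in(18,-2.5):
    p=O+B@np.array([0,y,z])-G*bz
    print(z,y,[s.round(2).tolist() for s in all(p,-bz)])
for ty in(-20,-10,10,20):
    zt=-(np.cos(np.radians(ty))*bz+np.sin(np.radians(ty))*by); g=O+B@np.array([0,18,60]); print('yt',ty,[s.round(2).tolist() for s in all(g+G*zt,zt)])
```

```text
200 18 [[0.71, -0.13, -0.88, 0.4, -0.34]]
200 -2.5 [[0.65, -0.12, -0.84, 0.31, -0.35]]
130 18 []
130 -2.5 []
60 18 []
60 -2.5 []
yt -20 [[0.29, 0.28, -0.41, -0.84, -0.58]]
yt -10 [[0.49, 0.23, -0.55, -0.53, -0.3]]
yt 10 []
yt 20 []
```

Run:
```python
from ik import *
from bed import O,B,bz,by,bx,G
for ty in(-10,-12,-15,-20):
  t=np.radians(ty); zt=-(np.cos(t)*bz+np.sin(t)*by); j=J[-1][:5]
  for y,z in((18,200),(18,150),(18,100),(18,80),(18,60),(5,60),(-2.5,60),(-2.5,100),(-2.5,150)):
    g=O+B@np.array([0,y,z]); j,e=ik(g+G*zt,zt,j,True); print(ty,y,z,j.round(2),round(e,4))
```

```text
-10 18 200 [ 0.57 -0.09 -0.63 -0.23 -0.51] 0.0
-10 18 150 [ 0.54  0.02 -0.62 -0.31 -0.41] 0.0
-10 18 100 [ 0.52  0.14 -0.59 -0.42 -0.33] 0.0
-10 18 80 [ 0.51  0.18 -0.57 -0.48 -0.31] 0.0
-10 18 60 [ 0.49  0.23 -0.55 -0.53 -0.3 ] 0.0
-10 5 60 [ 0.45  0.24 -0.53 -0.56 -0.32] 0.0
-10 -2.5 60 [ 0.43  0.24 -0.52 -0.57 -0.34] 0.0
-10 -2.5 100 [ 0.45  0.15 -0.56 -0.48 -0.38] 0.0
-10 -2.5 150 [ 0.47  0.03 -0.59 -0.37 -0.45] 0.0
-12 18 200 [ 0.52 -0.08 -0.59 -0.33 -0.55] 0.0
-12 18 150 [ 0.5   0.03 -0.58 -0.42 -0.46] 0.0
-12 18 100 [ 0.47  0.15 -0.55 -0.52 -0.4 ] 0.0
-12 18 80 [ 0.46  0.19 -0.53 -0.57 -0.38] 0.0
-12 18 60 [ 0.45  0.24 -0.51 -0.62 -0.36] 0.0
-12 5 60 [ 0.41  0.24 -0.5  -0.64 -0.38] 0.0
-12 -2.5 60 [ 0.39  0.25 -0.49 -0.65 -0.4 ] 0.0
-12 -2.5 100 [ 0.41  0.16 -0.52 -0.56 -0.44] 0.0
-12 -2.5 150 [ 0.43  0.04 -0.54 -0.46 -0.51] 0.0
-15 18 200 [ 0.45 -0.06 -0.53 -0.45 -0.63] 0.0
-15 18 150 [ 0.43  0.05 -0.52 -0.54 -0.55] 0.0
-15 18 100 [ 0.4   0.16 -0.5  -0.64 -0.48] 0.0
-15 18 80 [ 0.39  0.21 -0.48 -0.68 -0.46] 0.0
-15 18 60 [ 0.38  0.25 -0.47 -0.73 -0.45] 0.0
-15 5 60 [ 0.35  0.26 -0.45 -0.73 -0.47] 0.0
-15 -2.5 60 [ 0.33  0.26 -0.45 -0.74 -0.48] 0.0
-15 -2.5 100 [ 0.34  0.17 -0.47 -0.66 -0.52] 0.0
-15 -2.5 150 [ 0.36  0.06 -0.49 -0.57 -0.59] 0.0
-20 18 200 [ 0.33 -0.03 -0.46 -0.61 -0.75] 0.0
-20 18 150 [ 0.32  0.08 -0.45 -0.69 -0.68] 0.0
-20 18 100 [ 0.31  0.19 -0.44 -0.77 -0.62] 0.0
-20 18 80 [ 0.3   0.23 -0.42 -0.8  -0.6 ] 0.0
-20 18 60 [ 0.29  0.28 -0.41 -0.84 -0.58] 0.0
-20 5 60 [ 0.26  0.28 -0.4  -0.84 -0.6 ] 0.0
-20 -2.5 60 [ 0.24  0.29 -0.39 -0.84 -0.61] 0.0
-20 -2.5 100 [ 0.25  0.2  -0.42 -0.77 -0.65] 0.0
-20 -2.5 150 [ 0.26  0.1  -0.43 -0.7  -0.71] 0.0
```

```bash
cat >> bed.py <<'E'
def RY(deg):
    t=np.radians(deg); zt=-(np.cos(t)*bz+np.sin(t)*by); return tool(zt,-bx)
def plan(x,y,z,Rt,N):
    s=arm.read_state(); Rc=R.from_quat(s['ee_rot']); rv=(Rc.inv()*R.from_matrix(Rt)).as_rotvec(); p0=s['position']; p1=O+B@np.array([x,y,z])+G*Rt[:,2]
    for i in range(N):
        Ri=Rc*R.from_rotvec(rv*i/N); print((Ri.inv().apply((p1-p0)/N)).round(1),(rv/N).round(3))
E
python3 - <<'E'
from bed import *
plan(0,14,150,RY(-12),4)
E
```

```text
[ 0.2  2.  13.5] [-0.008 -0.051 -0.001]
[ 0.9  1.9 13.5] [-0.008 -0.051 -0.001]
[ 1.6  1.8 13.5] [-0.008 -0.051 -0.001]
[ 2.3  1.7 13.4] [-0.008 -0.051 -0.001]
```

Call:
drive_tool:
  moves:
    - [[0, 0, 0.002, 0, -0.005, -0.034, 0], [0, 0, 0.002, 0, -0.005, -0.034, 0], [0, 0.001, 0.002, 0.013, -0.005, -0.034, 0], [0, 0.001, 0.001, 0.013, -0.005, -0.034, 0], [0, 0.002, 0, 0.013, -0.005, -0.034, 0], [0, 0.002, 0, 0.013, -0.005, -0.034, 0], [0, 0, 0, 0, 0, 0, 0]]

```text
clock: 10.85
position: [488.9, 175.9, 162.2]
ee_rot: [0.827, -0.482, 0.05, -0.286]
contact_force: [0.8, 0.6, -1.9]
gripper_width: 12.9
```

Run:
```python
from bed import *
s=arm.read_state(); print(s['clock'],s['joints'].round(3),bed_grip(),s['gripper_width'],s['contact_force']); print(tgt(0,14,150,RY(-12)))
```

```text
10.85 [ 0.489  0.038 -0.525 -0.451 -0.495  0.369] [ 22.87013528  25.00817748 153.2191475 ] 12.89888453825334 [ 0.82807506  0.64891123 -1.87173212]
(array([12.5, 24.3,  0. ]), array([-0.0224,  0.0239,  0.0124]))
```

Call:
drive_tool:
  moves:
    - [[0, 0.006, 0.012, 0, -0.011, 0.012, 0.006], [0, 0.006, 0.01, 0, -0.01, 0.01, 0.006], [0, 0, 0, 0, 0, 0, 0]]

```text
clock: 11.15
position: [479.3, 158.8, 149.8]
ee_rot: [0.827, -0.49, 0.053, -0.272]
contact_force: [-0.2, -0.2, -2.4]
gripper_width: 12.7
```

Run:
```python
from bed import *
s=arm.read_state(); print(s['clock'],s['joints'].round(3),bed_grip(),s['gripper_width'],s['contact_force']); print(tgt(0,14,110,RY(-12)))
```

```text
11.15 [ 0.485  0.033 -0.565 -0.422 -0.476  0.344] [  3.89291211  14.84893142 150.78456238] 12.725537407907945 [-0.16857718 -0.21103125 -2.42572631]
(array([ 9.4,  4.1, 39.7]), array([-0.0018,  0.0011,  0.0029]))
```

Call:
drive_tool:
  moves:
    - [[0, 0.003, 0.001, 0.012, 0, 0, 0], [0, 0.003, 0.001, 0.012, 0, 0, 0], [0, 0.002, 0.001, 0.012, 0, 0, 0], [0, 0, 0, 0, 0, 0, 0]]

```text
clock: 11.55
position: [491.8, 166.2, 117.8]
ee_rot: [0.828, -0.487, 0.054, -0.274]
contact_force: [-0.4, 0.4, -2.0]
gripper_width: 12.8
```

Run:
```python
from bed import *
s=arm.read_state(); print(s['clock'],bed_grip(),s['gripper_width'],s['contact_force']); print(tgt(0,14,110,RY(-12)))
for n in('side','top'): grab(n,'12')
a=load('side','12')[0][100:230,200:310];b=load('top','12')[0][130:230,230:340]
cv2.imwrite('pics/v12.png',cv2.resize(a,None,fx=5,fy=4.6)[:,:,::-1]);cv2.imwrite('pics/v12t.png',cv2.resize(b,None,fx=6,fy=6,interpolation=cv2.INTER_CUBIC)[:,:,::-1])
```

```text
11.55 [  0.36548643  16.18969604 115.8817348 ] 12.811454381718853 [-0.35285404  0.44384519 -2.01016934]
(array([3.5, 0.7, 5.3]), array([-0.0045,  0.002 ,  0.0091]))
```

View pics/v12.png

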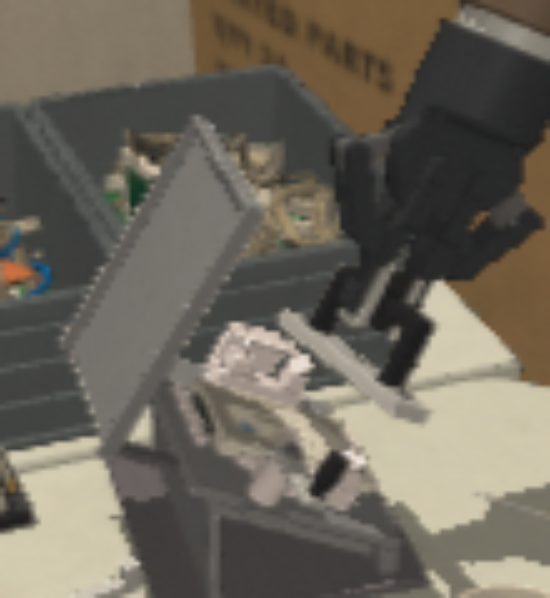

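View pics/v12t.png

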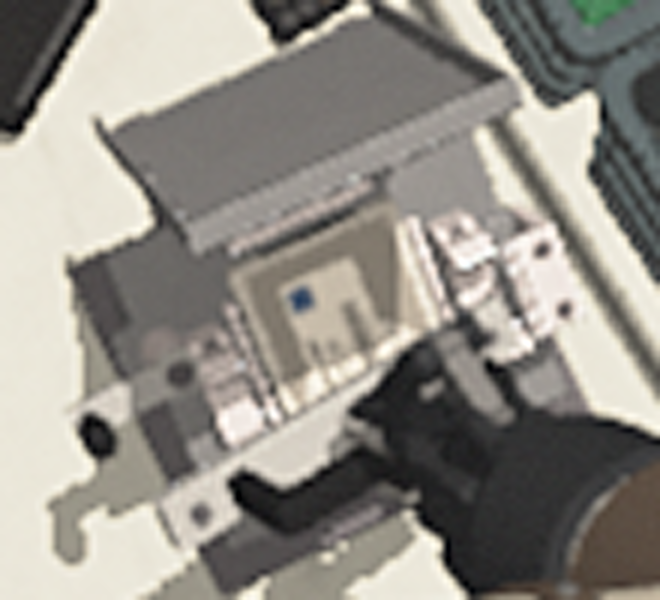

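```bash
cat > ov.py <<'E'
from bed import *
def overlay(tag,out,boxes,s=6,st=None,Ob=O,ang=None):
    st=st or arm.read_state(); Rc=R.from_quat(st['ee_rot']).as_matrix(); g=st['position']-G*Rc[:,2]
    Bb=np.c_[-Rc[:,1],np.cross(-Rc[:,2],-Rc[:,1]),-Rc[:,2]] if ang is None else B
    b=lambda x,y,z:g+Bb@np.array([x,y,z-46])
    w=lambda x,y,z:Ob+B@np.array([x,y,z])
    for n,(u0,v0,W,H) in boxes.items():
        p,_=load(n,tag); im=cv2.resize(p[v0:v0+H,u0:u0+W],None,fx=s,fy=s,interpolation=cv2.INTER_CUBIC)[:,:,::-1].copy()
        def poly(X,c,cl=True): cv2.polylines(im,[np.array([(proj(n,x)[0]-[u0,v0]+.5)*s for x in X]).round().astype(np.int32)],cl,c,1)
        poly([b(x,y,10) for x,y in((-11,-75),(11,-75),(11,75),(-11,75))],(255,0,255))
        poly([b(x,y,52) for x,y in((-7,-50),(7,-50),(7,50),(-7,50))],(0,255,255))
        for y0,y1 in((-60,-44),(44,60)): poly([w(-13,y0,26),w(13,y0,26),w(13,y1,26),w(-13,y1,26)],(0,0,255))
        poly([w(-20,-66.5,27),w(20,-66.5,27),w(20,-77.5,27),w(-20,-77.5,27)],(0,200,0))
        cv2.imwrite(f'pics/{out}_{n}.png',im)
E
python3 - <<'E'
from ov import *
overlay('12','o12',{'top':(230,130,110,100),'side':(210,130,90,90)})
E
```

```text
(no output)
```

View pics/o12_top.png

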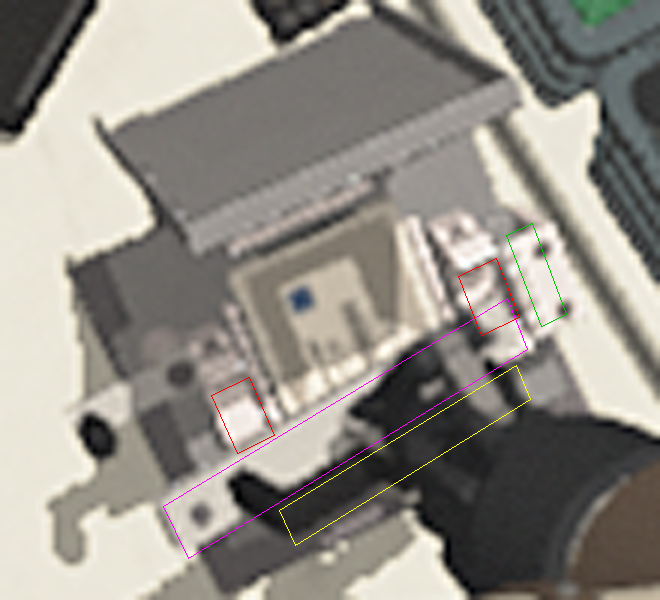

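View pics/o12_side.png

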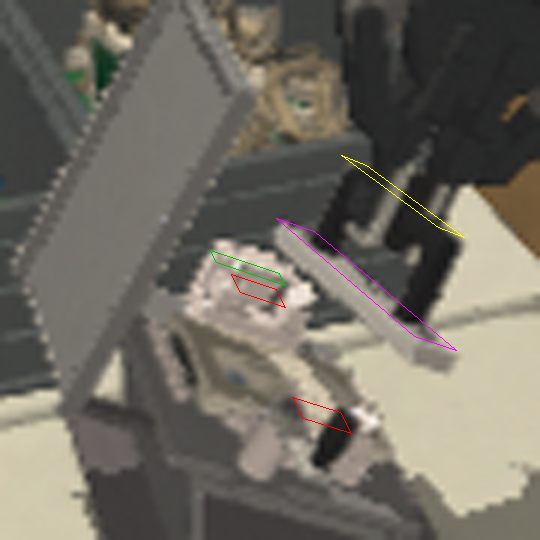

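```bash
sed -i 's/^O=np.array.*; RB/O=np.array([529.4,153.0,64.6]); RB/' bed.py
python3 - <<'E'
from bed import *
print(bed_grip(),tgt(0,13,88,RY(-12)))
E
```

```text
[  2.82531789  16.09512564 115.98816549] (array([ 9. ,  3.5, 26.7]), array([-0.0068,  0.0017,  0.01  ]))
```

Call:
drive_tool:
  moves:
    - [[0, 0.004, 0.002, 0.01, -0.005, 0, 0.006], [0, 0.003, 0.001, 0.009, -0.002, 0, 0.004], [0, 0.002, 0.001, 0.008, 0, 0, 0], [0, 0, 0, 0, 0, 0, 0]]

```text
clock: 12.05
position: [504.6, 168.6, 93.1]
ee_rot: [0.826, -0.49, 0.053, -0.273]
contact_force: [0.5, 0.6, -2.4]
gripper_width: 12.5
```

Run:
```python
from ov import *
s=arm.read_state(); print(s['clock'],bed_grip(),s['contact_force'],s['joints'].round(2)); print(tgt(0,13,88,RY(-12)))
for n in('side','top'): grab(n,'13')
overlay('13','o13',{'top':(230,130,110,100),'side':(210,130,90,90)})
```

```text
12.05 [ 0.45946836 12.98439672 87.32244063] [ 0.48975266  0.6180785  -2.35368465] [ 0.44  0.18 -0.53 -0.57 -0.39  0.54]
(array([-0.1,  0.6, -0.7]), array([-0.0031,  0.0018,  0.0014]))
```

View pics/o13_top.png

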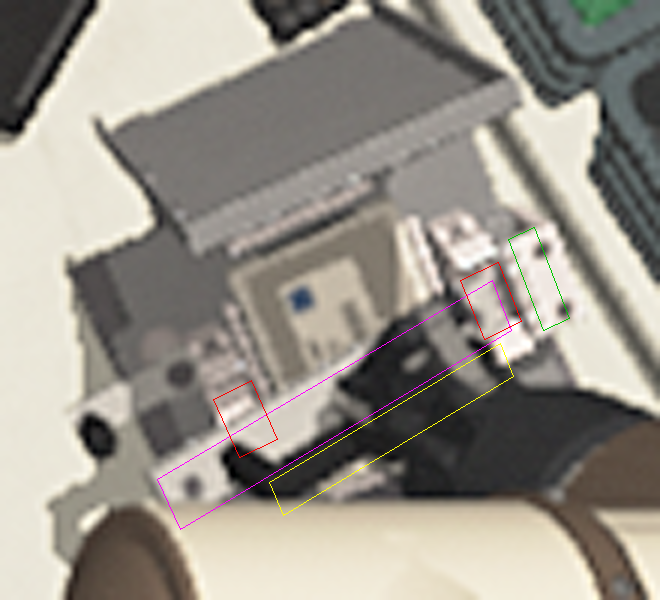

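View pics/o13_side.png

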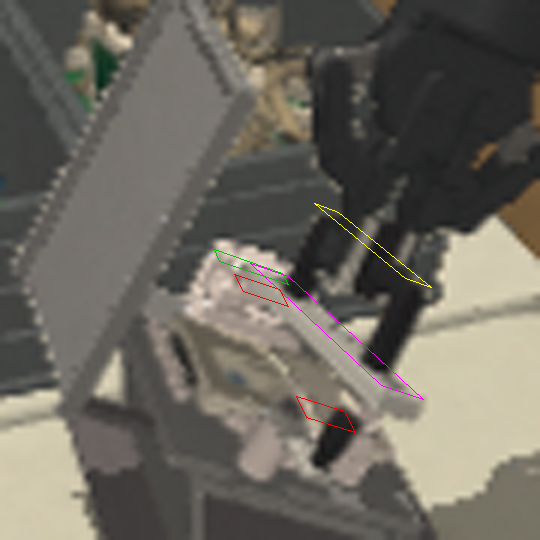

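Call:
drive_tool:
  moves:
    - [[0, 0.002, 0, 0.006, 0, 0, 0], [0, 0.001, 0, 0.004, 0, 0, 0]]

```text
clock: 12.35
position: [509.5, 170.1, 85.0]
ee_rot: [0.826, -0.49, 0.053, -0.274]
contact_force: [0.1, -0.8, -1.2]
gripper_width: 12.7
```

Call:
drive_tool:
  moves:
    - [[0, 0.001, 0, 0.004, 0, 0, 0]]

```text
clock: 12.45
position: [511.4, 171.0, 81.2]
ee_rot: [0.826, -0.49, 0.053, -0.274]
contact_force: [-3.7, 0.8, 4.4]
gripper_width: 12.6
```

```bash
cat > st.py <<'E'
from bed import *
s=arm.read_state(); print(round(s['clock'],2),'bed',bed_grip().round(1),'Fbed',(B.T@s['contact_force']).round(1),'w',round(s['gripper_width'],1)); print(tgt(0,13,76,RY(-12)))
E
python3 st.py
```

```text
12.45 bed [ 0.7 12.2 73.4] Fbed [-0.4  2.3  5.3] w 12.6
(array([-1.2,  0.9, -2.4]), array([-0.0042,  0.0025,  0.0025]))
```

Call:
drive_tool:
  moves:
    - [[0, -0.001, 0.001, 0.003, 0, 0, 0]]

```text
clock: 12.55
position: [511.8, 173.1, 78.9]
ee_rot: [0.826, -0.489, 0.053, -0.274]
contact_force: [-6.5, 1.9, 8.6]
gripper_width: 13.1
```

Call:
drive_tool:
  moves:
    - [[0, -0.001, 0, 0.004, 0, 0, 0]]

```text
clock: 12.65
position: [512.6, 176.4, 76.6]
ee_rot: [0.826, -0.489, 0.053, -0.275]
contact_force: [-7.2, 1.2, 7.2]
gripper_width: 12.9
```

```bash
python3 st.py
```

```text
12.65 bed [ 1.1 16.4 67.7] Fbed [-1.6  4.2  9.2] w 12.9
(array([ 1.8,  1.5, -8.9]), array([-0.0067,  0.0042,  0.0032]))
```

Call:
drive_tool:
  moves:
    - [[0, 0.0, 0.001, 0.004, 0, 0, 0]]

```text
clock: 12.75
position: [513.0, 178.9, 73.7]
ee_rot: [0.826, -0.489, 0.052, -0.276]
contact_force: [-8.5, 2.8, 7.9]
gripper_width: 13.0
```

Call:
drive_tool:
  moves:
    - [[0, 0.0, 0.001, 0.003, 0, 0, 0]]

```text
clock: 12.85
position: [513.4, 180.9, 71.7]
ee_rot: [0.826, -0.488, 0.052, -0.277]
contact_force: [-6.4, 0.8, 6.2]
gripper_width: 13.1
```

```bash
python3 st.py
```

```text
12.85 bed [ 0.8 20.  62.1] Fbed [-1.6  3.4  8. ] w 13.1
(array([  4.3,   1.2, -15.1]), array([-0.0094,  0.008 ,  0.0048]))
```

Call:
drive_tool:
  moves:
    - [[0, 0.002, 0.001, 0.003, 0, 0, 0]]

```text
clock: 12.95
position: [514.4, 181.5, 69.4]
ee_rot: [0.826, -0.487, 0.052, -0.278]
contact_force: [-6.3, 2.5, 7.1]
gripper_width: 12.7
```

```bash
python3 st.py;  python3 - <<'E'
from ov import *
for n in('side','top'): grab(n,'14')
overlay('14','o14',{'top':(230,130,110,100),'side':(210,130,90,90)},ang=0)
E
```

```text
12.95 bed [ 0.6 19.9 59.5] Fbed [-0.5  5.   8.4] w 12.7
(array([  3.7,   1.1, -17.6]), array([-0.0108,  0.0103,  0.0058]))
```

View pics/o14_top.png

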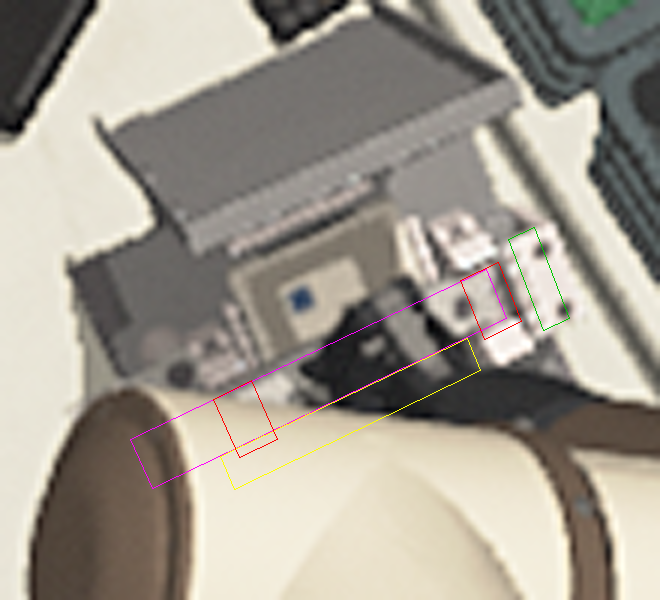

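View pics/o14_side.png

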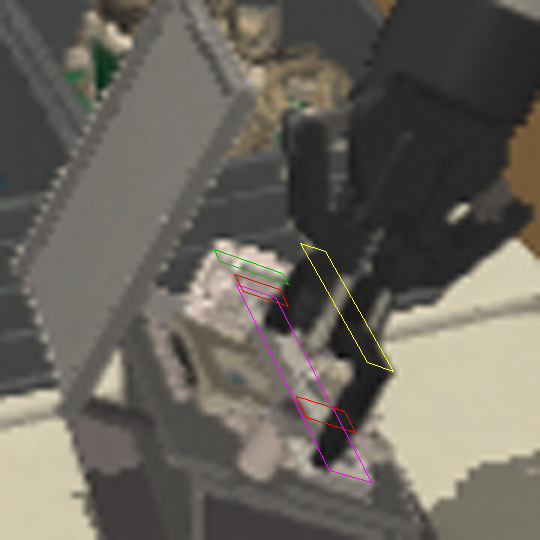

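Run:
```python
from h import *
p,d=load('side','14'); cv2.imwrite('pics/z14.png',cv2.resize(p[165:220,240:295],None,fx=11,fy=11,interpolation=cv2.INTER_CUBIC)[:,:,::-1])
p,d=load('side','0'); cv2.imwrite('pics/z00.png',cv2.resize(p[165:220,240:295],None,fx=8,fy=8,interpolation=cv2.INTER_CUBIC)[:,:,::-1])
```

```text
(no output)
```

View pics/z14.png

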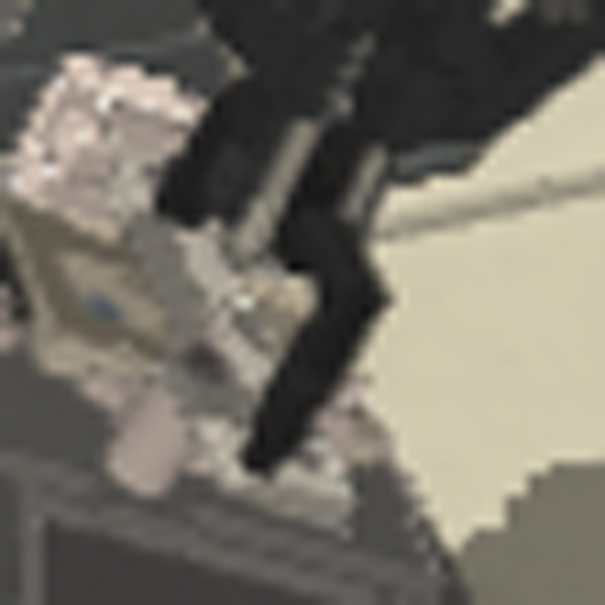

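View pics/z00.png

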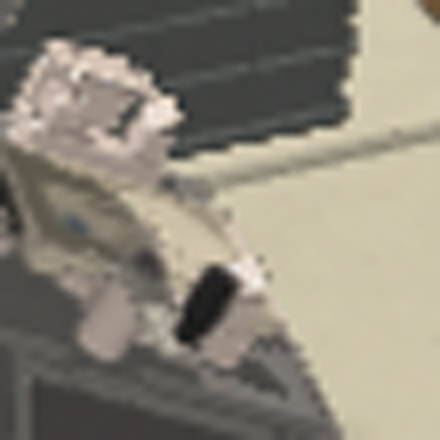

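Call:
drive_tool:
  moves:
    - [[0, 0.005, 0, 0, 0, 0, 0], [0, 0.005, 0, -0.001, 0, 0, 0]]

```text
clock: 13.25
position: [517.8, 175.0, 69.5]
ee_rot: [0.827, -0.486, 0.05, -0.279]
contact_force: [-6.3, 1.5, 5.6]
gripper_width: 13.1
```

```bash
python3 st.py
```

```text
13.25 bed [ 0.9 12.3 59.3] Fbed [-1.6  4.1  7.4] w 13.1
(array([ -3.5,   1.3, -16.1]), array([-0.0104,  0.0153,  0.0067]))
```

Call:
drive_tool:
  moves:
    - [[0, 0.005, 0, -0.001, 0, 0, 0], [0, 0.005, 0, -0.001, 0, 0, 0]]

```text
clock: 13.45
position: [521.0, 167.4, 70.1]
ee_rot: [0.827, -0.485, 0.048, -0.28]
contact_force: [-4.8, 1.0, 2.1]
gripper_width: 12.9
```

Call:
drive_tool:
  moves:
    - [[0, 0.004, 0, -0.001, 0, 0, 0]]

```text
clock: 13.55
position: [522.4, 163.9, 70.3]
ee_rot: [0.827, -0.485, 0.047, -0.28]
contact_force: [-3.5, 0.6, 1.5]
gripper_width: 12.7
```

```bash
python3 st.py
```

```text
13.55 bed [ 0.9  0.1 60.3] Fbed [-1.8  2.1  2.8] w 12.7
(array([-15. ,   1.2, -12.4]), array([-0.0099,  0.0204,  0.0074]))
```

Call:
drive_tool:
  moves:
    - [[0, 0.004, 0, 0, 0, 0, 0]]

```text
clock: 13.65
position: [524.2, 160.9, 69.8]
ee_rot: [0.827, -0.485, 0.047, -0.281]
contact_force: [-7.1, 2.4, 7.2]
gripper_width: 13.1
```

Call:
drive_tool:
  moves:
    - [[0, 0.004, 0, 0, 0, 0, 0]]

```text
clock: 13.75
position: [524.1, 160.3, 69.9]
ee_rot: [0.827, -0.484, 0.043, -0.282]
contact_force: [-17.7, 14.3, 18.2]
gripper_width: 12.7
```

```bash
python3 st.py
```

```text
13.75 bed [ 0.7 -4.4 59.8] Fbed [ 0.5 20.5 20.7] w 12.7
(array([-19.1,   0.9, -11.7]), array([-0.0078,  0.0292,  0.0066]))
```

Call:
drive_tool:
  moves:
    - [[0, -0.001, 0, -0.001, 0, 0, 0], [0.5, 0, 0, 0, 0, 0, 0], [0.5, 0, 0, 0, 0, 0, 0], [0.5, 0, 0, 0, 0, 0, 0], [0.5, 0, 0, -0.015, 0, 0, 0], [0.5, 0, 0, -0.03, 0, 0, 0], [0.5, 0, 0, -0.03, 0, 0, 0], [0.5, 0, 0, -0.02, 0, 0, 0]]

```text
clock: 14.55
position: [494.6, 118.4, 151.2]
ee_rot: [0.827, -0.485, 0.047, -0.281]
contact_force: [0.2, -0.4, -0.0]
gripper_width: 42.6
```

```bash
python3 st.py;  python3 - <<'E'
from ov import *
print(arm.read_state()['joints'].round(2))
for n in('side','top'): grab(n,'15')
for n,(u,v,w,h) in {'top':(230,140,110,90),'side':(225,140,80,80)}.items():
    cv2.imwrite(f'pics/z15{n}.png',cv2.resize(load(n,'15')[0][v:v+h,u:u+w],None,fx=7,fy=6.6,interpolation=cv2.INTER_CUBIC)[:,:,::-1])
E
```

```text
14.55 bed [  2.7 -29.3 152.6] Fbed [-0.  -0.5 -0. ] w 42.6
(array([-22.4,   3.9,  84.2]), array([-0.0101,  0.0223,  0.0073]))
[ 0.31  0.07 -0.48 -0.55 -0.59  0.6 ]
```

View pics/z15top.png

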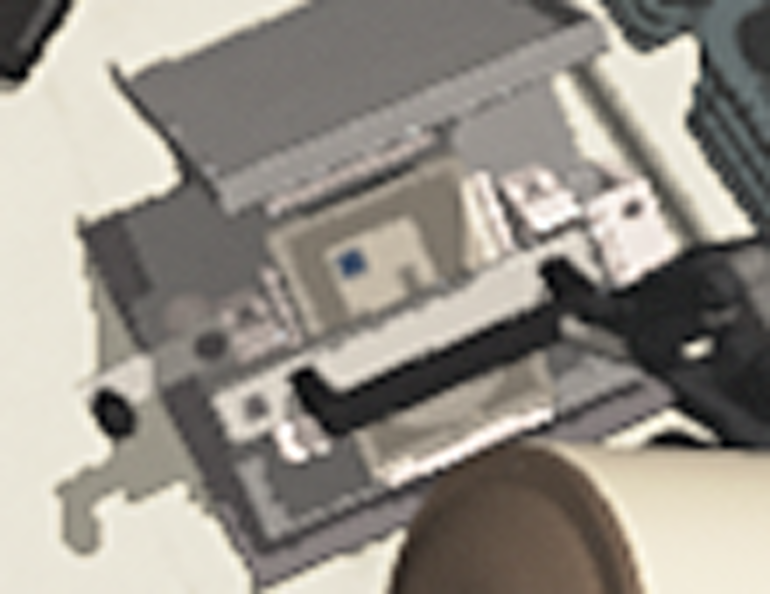

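View pics/z15side.png

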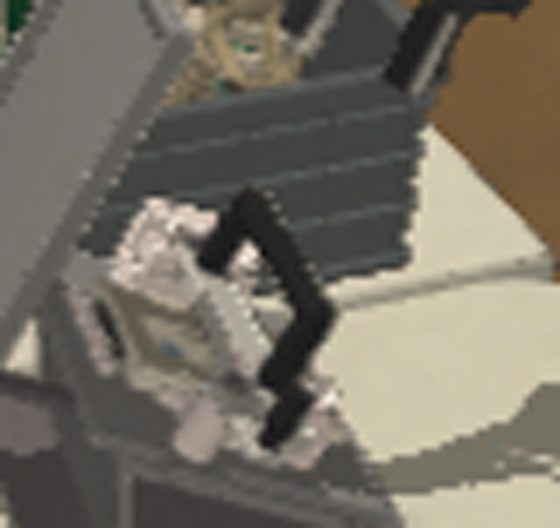

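Run:
```python
from bed import *
w=lambda x,y,z:O+B@np.array([x,y,z])
for n,(u0,v0,W,H) in {'top':(240,155,90,75),'side':(225,150,75,75)}.items():
    s=8; im=cv2.resize(load(n,'15')[0][v0:v0+H,u0:u0+W],None,fx=s,fy=s,interpolation=cv2.INTER_CUBIC)[:,:,::-1].copy()
    def poly(X,c,cl=True): cv2.polylines(im,[np.array([(proj(n,x)[0]-[u0,v0]+.5)*s for x in X]).round().astype(np.int32)],cl,c,1)
    poly([w(x,y,24) for x,y in((-11,-77.5),(11,-77.5),(11,72.5),(-11,72.5))],(255,0,255))
    poly([w(x,y-2.5,66) for x,y in((-7,-50),(7,-50),(7,50),(-7,50))],(0,255,255))
    for q in(-.2,0,.2): poly([w(28,68,32),w(28-38*np.sin(q),68+38*np.cos(q),32),w(28-38*np.sin(q),68+38*np.cos(q),60)],(0,255,0),False)
    cv2.imwrite(f'pics/o15{n}.png',im)
```

```text
(no output)
```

View pics/o15top.png

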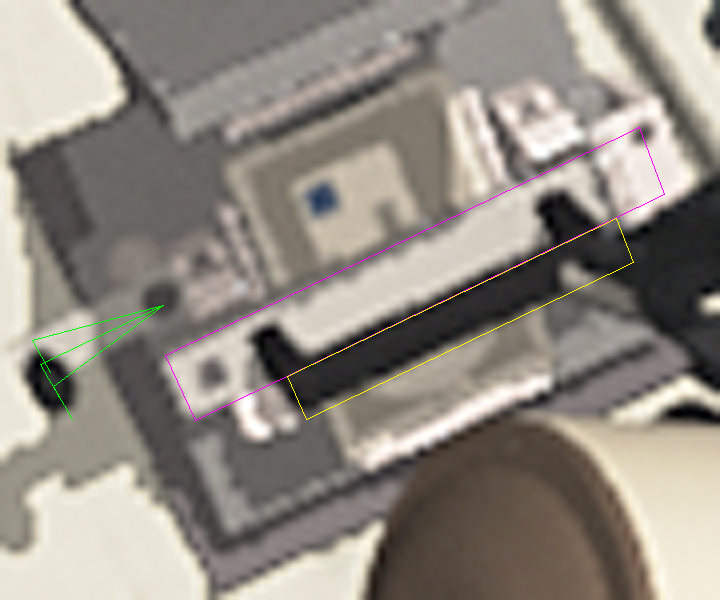

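View pics/o15side.png

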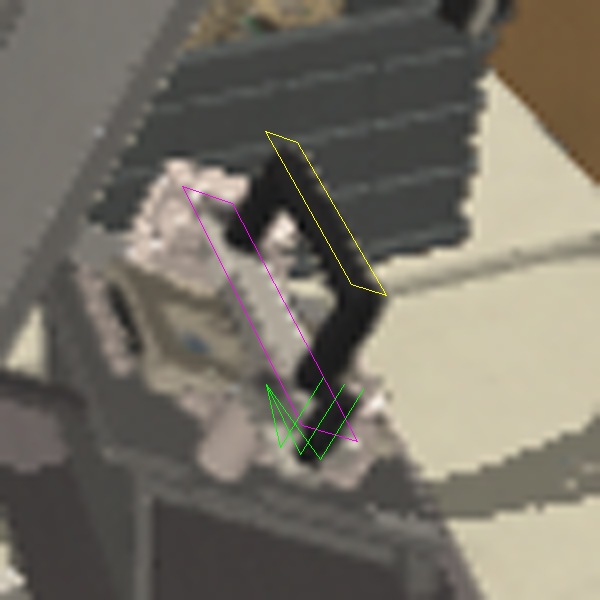

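Run:
```python
from ik import *
from bed import O,B,bz,by,bx,G
for ty in(-12,-16,-8,-20):
  t=np.radians(ty); zt=-(np.cos(t)*bz+np.sin(t)*by); j=np.array([.31,.07,-.48,-.55,-.59])
  for X,Y,z in((28,106,140),(28,106,60),(16,104,60),(1,95,60),(-8,81,60),(-10,68,60),(-10,68,110)):
    g=O+B@np.array([X,Y,z]); j,e=ik(g+G*zt,zt,j,True); print(ty,X,Y,z,j.round(2),round(e,4))
```

```text
-12 28 106 140 [ 0.78  0.03 -0.68 -0.11 -0.3 ] 0.0
-12 28 106 60 [ 0.73  0.22 -0.6  -0.32 -0.2 ] 0.0
-12 16 104 60 [ 0.73  0.22 -0.62 -0.35 -0.18] 0.0
-12 1 95 60 [ 0.7   0.22 -0.63 -0.42 -0.19] 0.0
-12 -8 81 60 [ 0.65  0.22 -0.61 -0.5  -0.21] 0.0
-12 -10 68 60 [ 0.6   0.22 -0.6  -0.55 -0.25] 0.0
-12 -10 68 110 [ 0.66  0.09 -0.66 -0.37 -0.28] 0.0
-16 28 106 140 [ 0.7   0.05 -0.57 -0.38 -0.41] 0.0
-16 28 106 60 [ 0.63  0.23 -0.5  -0.59 -0.33] 0.0
-16 16 104 60 [ 0.62  0.23 -0.51 -0.62 -0.33] 0.0
-16 1 95 60 [ 0.59  0.23 -0.53 -0.67 -0.33] 0.0
-16 -8 81 60 [ 0.54  0.23 -0.53 -0.72 -0.35] 0.0
-16 -10 68 60 [ 0.5   0.23 -0.52 -0.74 -0.38] 0.0
-16 -10 68 110 [ 0.55  0.11 -0.57 -0.6  -0.41] 0.0
-8 28 106 140 [ 0.82  0.02 -0.82  0.29 -0.2 ] 0.0
-8 28 106 60 [ 0.76  0.22 -0.67 -0.1  -0.16] 0.102
-8 16 104 60 [ 0.75  0.22 -0.67 -0.16 -0.16] 0.1142
-8 1 95 60 [ 0.73  0.21 -0.67 -0.25 -0.16] 0.1111
-8 -8 81 60 [ 0.69  0.21 -0.67 -0.32 -0.16] 0.088
-8 -10 68 60 [ 0.67  0.21 -0.67 -0.34 -0.16] 0.062
-8 -10 68 110 [ 0.73  0.08 -0.79 -0.03 -0.16] 0.036
-20 28 106 140 [ 0.6   0.07 -0.49 -0.57 -0.51] 0.0
-20 28 106 60 [ 0.54  0.25 -0.43 -0.75 -0.45] 0.0
-20 16 104 60 [ 0.53  0.24 -0.45 -0.78 -0.44] 0.0
-20 1 95 60 [ 0.5   0.24 -0.47 -0.82 -0.45] 0.0
-20 -8 81 60 [ 0.45  0.25 -0.48 -0.85 -0.47] 0.0
-20 -10 68 60 [ 0.41  0.25 -0.47 -0.86 -0.49] 0.0
-20 -10 68 110 [ 0.45  0.13 -0.51 -0.74 -0.53] 0.0
```

Run:
```python
from bed import *
plan(27,106,120,RY(-16),6)
```

```text
[-21.1  -3.7  10.6] [-0.002 -0.008  0.001]
[-21.   -3.7  10.8] [-0.002 -0.008  0.001]
[-21.   -3.7  10.9] [-0.002 -0.008  0.001]
[-20.9  -3.7  11.1] [-0.002 -0.008  0.001]
[-20.8  -3.7  11.3] [-0.002 -0.008  0.001]
[-20.7  -3.7  11.4] [-0.002 -0.008  0.001]
```

Call:
drive_tool:
  moves:
    - [[0.5, -0.021, -0.004, 0.01, -0.002, -0.008, 0], [0.5, -0.021, -0.004, 0.01, -0.002, -0.008, 0], [0.5, -0.021, -0.004, 0.01, -0.002, -0.008, 0], [0.5, -0.021, -0.004, 0.01, -0.002, -0.008, 0], [0.5, -0.021, -0.004, 0.01, -0.002, -0.008, 0], [0.5, -0.015, -0.003, 0.008, -0.002, -0.008, 0], [0.5, 0, 0, 0, 0, 0, 0]]

```text
clock: 15.35
position: [471.5, 256.3, 136.9]
ee_rot: [0.828, -0.48, 0.026, -0.289]
contact_force: [-0.5, -0.2, -0.7]
gripper_width: 42.8
```

```bash
cat > st2.py <<'E'
from bed import *
import sys
a=[float(v) for v in sys.argv[1:4]]
s=arm.read_state(); print(round(s['clock'],2),'bed',bed_grip().round(1),'Fbed',(B.T@s['contact_force']).round(1),'w',round(s['gripper_width'],1),s['joints'].round(2)); print(tgt(*a,RY(-16)))
E
python3 st2.py 27 106 90
```

```text
15.35 bed [ 28.9 102.8 120.6] Fbed [-0.8  0.  -0.3] w 42.8 [ 0.67  0.09 -0.55 -0.43 -0.39  0.2 ]
(array([ 5.2,  2.1, 30.3]), array([-0.0028, -0.0019,  0.0049]))
```

Call:
drive_tool:
  moves:
    - [[0.5, 0.003, 0.001, 0.014, -0.002, -0.001, 0.003], [0.5, 0.003, 0.001, 0.014, 0, 0, 0.002], [0.5, 0, 0, 0, 0, 0, 0]]

```text
clock: 15.65
position: [482.5, 264.0, 108.7]
ee_rot: [0.828, -0.481, 0.024, -0.288]
contact_force: [-0.2, 0.4, -1.4]
gripper_width: 42.6
```

```bash
python3 st2.py 27 106 60
python3 - <<'E'
from h import *
for n,(u,v,w,h) in {'top':(225,150,80,75),'side':(225,150,75,75)}.items():
    p,_=grab(n,'16'); cv2.imwrite(f'pics/z16{n}.png',cv2.resize(p[v:v+h,u:u+w],None,fx=8,fy=8,interpolation=cv2.INTER_CUBIC)[:,:,::-1])
E
```

```text
15.65 bed [ 26.4 105.   89.5] Fbed [-0.7  0.4 -1.2] w 42.6 [ 0.65  0.16 -0.53 -0.51 -0.35  0.3 ]
(array([ 7.1, -0.6, 28.6]), array([ 0.0005, -0.0012,  0.0008]))
```

View pics/z16top.png

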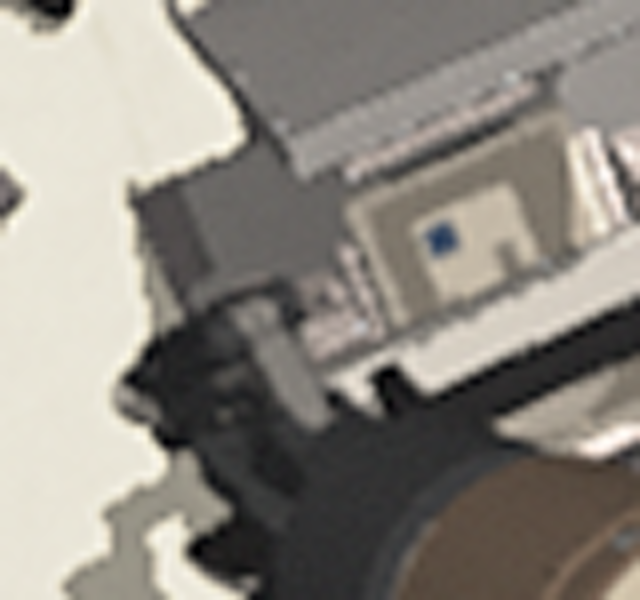

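View pics/z16side.png

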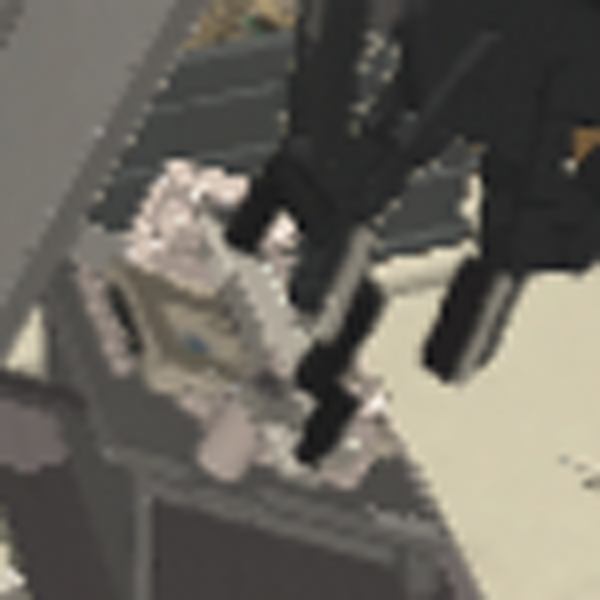

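Call:
drive_tool:
  moves:
    - [[0.5, 0.003, 0, 0.01, 0, 0, 0], [0.5, 0.002, 0, 0.01, 0, 0, 0], [0.5, 0.002, 0, 0.007, 0, 0, 0], [0.5, 0, 0, 0, 0, 0, 0]]

```text
clock: 16.15
position: [496.4, 269.7, 88.1]
ee_rot: [0.827, -0.48, 0.026, -0.291]
contact_force: [0.2, 0.0, 0.6]
gripper_width: 42.7
```

```bash
python3 st2.py 27 106 60
```

```text
16.15 bed [ 28.7 104.2  64.2] Fbed [ 0.5 -0.1  0.4] w 42.7 [ 0.63  0.22 -0.5  -0.58 -0.33  0.39]
(array([-0.6,  2.1,  4.5]), array([-0.0061, -0.0018,  0.0026]))
```

Close on the knob.

Call:
drive_tool:
  moves:
    - [[0.5, -0.001, 0.002, 0.004, -0.005, 0, 0], [0.2, 0, 0, 0, 0, 0, 0], [0.0, 0, 0, 0, 0, 0, 0], [0.0, 0, 0, 0, 0, 0, 0], [0.0, 0, 0, 0, 0, 0, 0]]

```text
clock: 16.65
position: [495.4, 271.2, 85.1]
ee_rot: [0.828, -0.48, 0.025, -0.289]
contact_force: [1.7, 1.1, -3.5]
gripper_width: 10.3
```

```bash
python3 st2.py 27 106 60
```

```text
16.65 bed [ 27.2 106.1  61.7] Fbed [-0.   0.3 -4. ] w 10.3 [ 0.63  0.23 -0.5  -0.58 -0.33  0.39]
(array([0.4, 0.3, 1.7]), array([-0.0024, -0.002 ,  0.0031]))
```

Call:
drive_tool:
  moves:
    - [[0, 0, 0.005, 0, 0, 0, 0], [0, 0.001, 0.006, 0, 0, 0, 0]]

```text
clock: 16.85
position: [493.8, 269.9, 84.1]
ee_rot: [0.827, -0.478, 0.031, -0.295]
contact_force: [5.1, 11.2, 0.3]
gripper_width: 10.3
```

```bash
python3 st2.py 6.5 99.4 60
```

```text
16.85 bed [ 24.2 105.7  61.9] Fbed [ 8.3  7.9 -4.4] w 10.3 [ 0.63  0.22 -0.51 -0.61 -0.31  0.43]
(array([ 6.2, 18.8, -0.2]), array([-0.0184, -0.0035,  0.0087]))
```

Call:
drive_tool:
  moves:
    - [[0.28, 0, 0, 0, 0, 0, 0], [0.28, 0, 0, 0, -0.01, 0, 0.005], [0.28, 0, 0, 0, -0.008, 0, 0.003]]

```text
clock: 17.15
position: [493.6, 270.2, 84.5]
ee_rot: [0.827, -0.482, 0.025, -0.288]
contact_force: [1.3, -0.0, 0.2]
gripper_width: 23.7
```

```bash
python3 st2.py 6.5 99.4 62
```

```text
17.15 bed [ 25.3 106.   62.3] Fbed [ 1.1 -0.6 -0.4] w 23.7 [ 0.63  0.23 -0.51 -0.58 -0.33  0.38]
(array([ 6.3, 18.8, -1.5]), array([ 0.0001, -0.0028, -0.0001]))
```

Call:
drive_tool:
  moves:
    - [[0.28, 0, 0.006, 0, 0, 0, 0], [0.28, 0.001, 0.006, 0, 0, 0, 0], [0.28, 0.002, 0.006, 0, 0, 0, 0]]

```text
clock: 17.45
position: [480.9, 261.4, 75.1]
ee_rot: [0.827, -0.481, 0.025, -0.288]
contact_force: [0.7, 1.3, 0.4]
gripper_width: 23.8
```

```bash
python3 st2.py -5 94.5 62
```

```text
17.45 bed [  7.3 103.4  61.7] Fbed [ 1.2  0.9 -0.2] w 23.8 [ 0.62  0.22 -0.53 -0.63 -0.31  0.45]
(array([ 8.3, 12.4, -2.7]), array([-0.0016, -0.0025,  0.0016]))
```

Low force, moving freely. Continue.

Call:
drive_tool:
  moves:
    - [[0.28, 0.003, 0.006, -0.001, 0, 0, 0], [0.28, 0.003, 0.004, -0.001, 0, 0, 0], [0.28, 0.003, 0.003, -0.001, 0, 0, 0], [0.28, 0, 0, 0, 0, 0, 0]]

```text
clock: 17.85
position: [473.6, 246.3, 68.1]
ee_rot: [0.827, -0.482, 0.025, -0.289]
contact_force: [-0.0, 0.4, -0.2]
gripper_width: 23.9
```

```bash
python3 st2.py -5 94.5 62
python3 - <<'E'
from h import *
for n,(u,v,w,h) in {'top':(225,150,80,75),'side':(225,150,75,75)}.items():
    p,_=grab(n,'17'); cv2.imwrite(f'pics/z17{n}.png',cv2.resize(p[v:v+h,u:u+w],None,fx=8,fy=8,interpolation=cv2.INTER_CUBIC)[:,:,::-1])
E
```

```text
17.85 bed [-7.5 93.  62.2] Fbed [ 0.   0.4 -0.2] w 23.9 [ 0.58  0.22 -0.54 -0.69 -0.32  0.54]
(array([-1.6, -2.4,  0.6]), array([-0.0019, -0.0028,  0.0005]))
```

View pics/z17side.png

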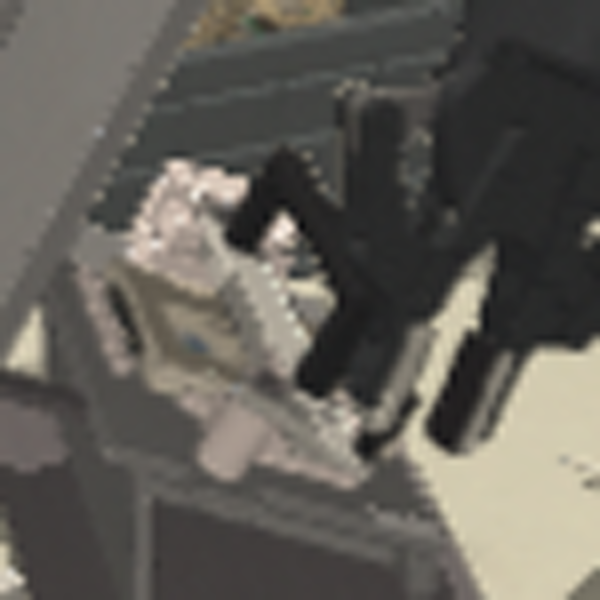

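Call:
drive_tool:
  moves:
    - [[0.28, -0.004, 0, -0.013, 0, 0, 0], [0.28, -0.004, 0, -0.013, 0, 0, 0], [0.1, -0.01, 0, -0.013, 0, 0, 0], [0, -0.013, 0, 0, 0, 0, 0], [0, 0, 0, 0, 0, 0, 0]]

```text
clock: 18.45
position: [442.5, 252.7, 107.2]
ee_rot: [0.827, -0.483, 0.024, -0.286]
contact_force: [-0.2, 0.4, -0.2]
gripper_width: 0.0
```

```bash
python3 st2.py -5 116 62
python3 - <<'E'
from h import *
for n,(u,v,w,h) in {'top':(225,150,80,75),'side':(225,150,75,75)}.items():
    p,_=grab(n,'18'); cv2.imwrite(f'pics/z18{n}.png',cv2.resize(p[v:v+h,u:u+w],None,fx=8,fy=8,interpolation=cv2.INTER_CUBIC)[:,:,::-1])
E
```

```text
18.45 bed [ -9.6 112.  108.8] Fbed [-0.1  0.4 -0.2] w 0.0 [ 0.71  0.1  -0.63 -0.47 -0.3   0.22]
(array([ 8.7, -5. , 46.1]), array([ 0.0037, -0.0037, -0.0014]))
```

View pics/z18side.png

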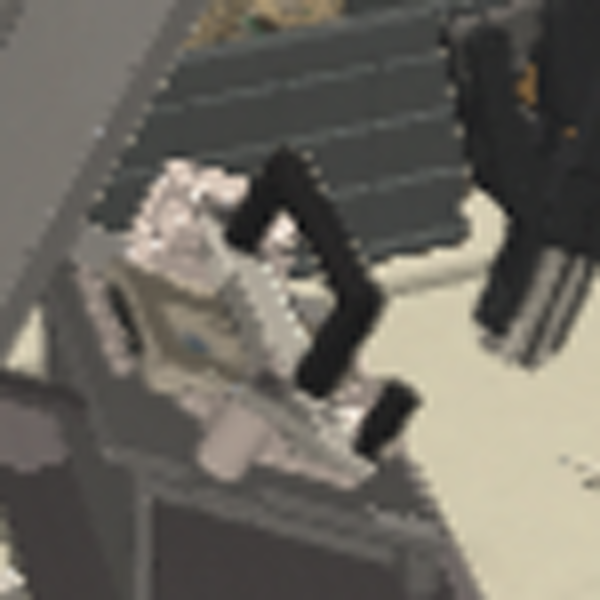

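View pics/z18top.png

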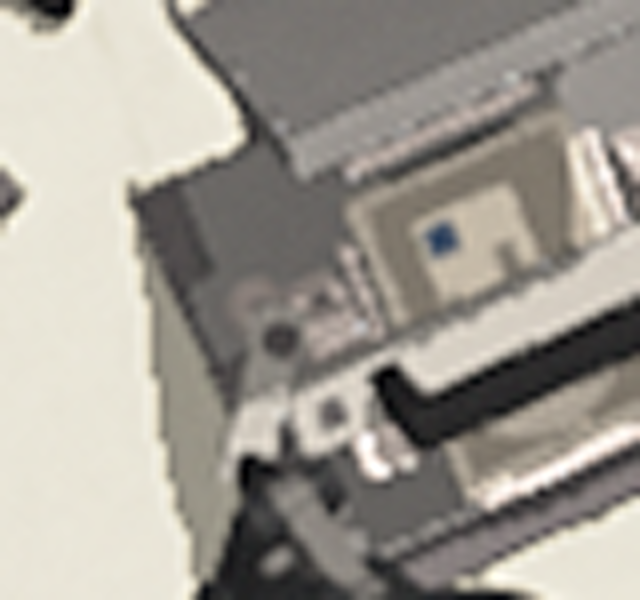

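Call:
drive_tool:
  moves:
    - [[0, 0.002, -0.002, 0.015, 0, 0, 0], [0, 0.003, -0.002, 0.015, 0, 0, 0], [0, 0.003, -0.001, 0.013, 0, 0, 0], [0, 0.001, 0, 0.002, 0, 0, 0]]

```text
clock: 18.95
position: [467.8, 266.6, 67.6]
ee_rot: [0.827, -0.484, 0.024, -0.286]
contact_force: [-0.6, 0.4, 0.4]
gripper_width: 0.0
```

```bash
python3 st2.py -6 114 61
```

```text
18.95 bed [ -4.4 113.8  60.1] Fbed [-0.1  0.6  0.5] w 0.0 [ 0.66  0.22 -0.56 -0.63 -0.28  0.42]
(array([-0.7,  1.3, -0.8]), array([ 0.0041, -0.0046, -0.0038]))
```

Call:
drive_tool:
  moves:
    - [[0, 0.005, 0.001, -0.001, 0, 0, 0], [0, 0.005, 0.001, -0.001, 0, 0, 0], [0, 0.005, 0.001, -0.002, 0, 0, 0], [0, 0.004, 0.001, -0.001, 0, 0, 0]]

```text
clock: 19.35
position: [470.4, 245.4, 62.5]
ee_rot: [0.828, -0.485, 0.02, -0.283]
contact_force: [-1.7, 1.5, -1.0]
gripper_width: 0.2
```

```bash
python3 st2.py -10 83 61
```

```text
19.35 bed [-12.3  93.4  59. ] Fbed [-1.3  2.1 -0.4] w 0.2 [ 0.59  0.23 -0.55 -0.68 -0.33  0.53]
(array([ 9.3, -3. , -4.8]), array([ 0.0129, -0.0024, -0.0069]))
```

Call:
drive_tool:
  moves:
    - [[0, 0.004, -0.001, -0.002, 0.006, 0, -0.004], [0, 0.004, -0.001, -0.002, 0.005, 0, -0.003], [0, 0.004, 0, -0.001, 0, 0, 0]]

```text
clock: 19.65
position: [474.4, 236.2, 65.3]
ee_rot: [0.827, -0.482, 0.02, -0.288]
contact_force: [-6.0, 25.6, -5.0]
gripper_width: -0.2
```

```bash
python3 st2.py -10 80 61
```

```text
19.65 bed [-11.7  83.1  61.4] Fbed [ 2.2 25.7 -7.1] w -0.2 [ 0.54  0.22 -0.53 -0.72 -0.36  0.6 ]
(array([ 3.3, -1.9, -0.5]), array([ 0.0044,  0.0052, -0.0025]))
```

Call:
drive_tool:
  moves:
    - [[0, -0.006, 0, 0.001, 0, 0, 0], [0, -0.01, 0, 0, 0, 0, 0], [0, -0.01, 0, -0.015, 0, 0, 0], [0, -0.01, 0, -0.03, 0, 0, 0], [0, -0.01, 0, -0.03, 0, 0, 0], [0, -0.01, 0, -0.03, 0, 0, 0], [0, -0.01, 0, -0.03, 0, 0, 0], [0, 0, 0, 0, 0, 0, 0]]

```text
clock: 20.45
position: [402.0, 227.7, 202.7]
ee_rot: [0.825, -0.482, 0.027, -0.295]
contact_force: [-1.0, 0.6, -0.4]
gripper_width: -0.0
```

```bash
python3 st2.py -10 80 61;  python3 - <<'E'
from bed import *
w=lambda x,y,z:O+B@np.array([x,y,z])
for n,(u0,v0,W,H) in {'top':(235,150,90,75),'side':(225,150,75,75)}.items():
    s=8; p,_=grab(n,'19'); im=cv2.resize(p[v0:v0+H,u0:u0+W],None,fx=s,fy=s,interpolation=cv2.INTER_CUBIC)[:,:,::-1].copy(); cv2.imwrite(f'pics/p19{n}.png',im)
    def poly(X,c,cl=True): cv2.polylines(im,[np.array([(proj(n,x)[0]-[u0,v0]+.5)*s for x in X]).round().astype(np.int32)],cl,c,1)
    poly([w(x,y,24) for x,y in((-11,-77.5),(11,-77.5),(11,72.5),(-11,72.5))],(255,0,255))
    for q in(1.571,1.37): poly([w(28,68,32),w(28-38*np.sin(q),68+38*np.cos(q),32),w(28-38*np.sin(q),68+38*np.cos(q),60)],(0,255,0),False)
    cv2.imwrite(f'pics/o19{n}.png',im)
E
```

```text
20.45 bed [ -3.9 106.5 215. ] Fbed [-0.8  0.9 -0.1] w -0.0 [ 0.79 -0.16 -0.69 -0.2  -0.46 -0.13]
(array([ 68. ,   9. , 140.6]), array([-0.015 ,  0.0003, -0.0009]))
```

View pics/o19top.png

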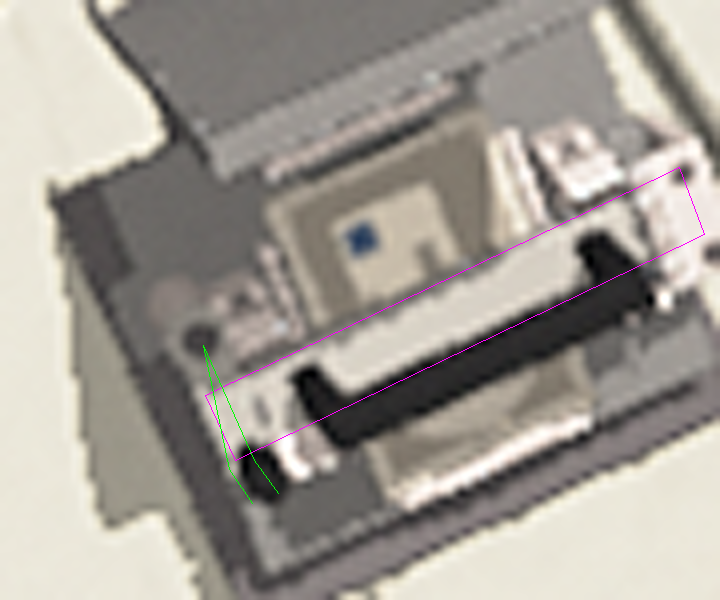

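View pics/o19side.png

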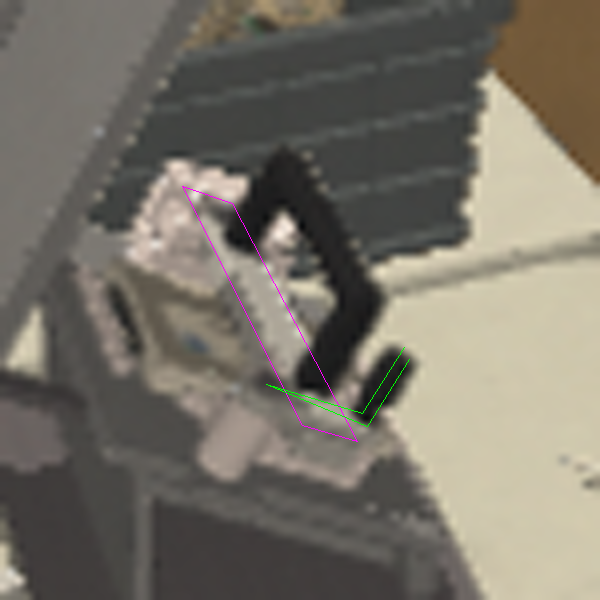

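View pics/side_19.png

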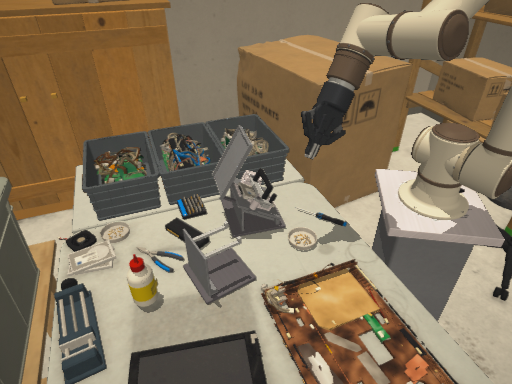

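Run:
```python
from bed import *
for n,(u0,v0,u1,v1) in {'top':(262,203,272,216),'side':(268,192,279,206)}.items():
    p,d=load(n,'19'); m=np.zeros(p.shape[:2],np.uint8); m[v0:v1,u0:u1]=p[v0:v1,u0:u1].max(-1)<70
    v,u=np.nonzero(m); print(n,len(u),u.mean(),v.mean()); 
    if n=='top': T=(u.mean(),v.mean())
    else: S=(u.mean(),v.mean())
X,r=tri(T,S); print(B.T@(X-O),r)
p=B.T@(X-O); print('q',np.arctan2(28-p[0],p[1]-68))
# other objects, before/after colour difference in top
a=load('top','0')[0].astype(int);b=load('top','19')[0].astype(int); dif=(abs(a-b).max(-1)>40).astype(np.uint8)
k,l,s,c=cv2.connectedComponentsWithStats(cv2.morphologyEx(dif,cv2.MORPH_OPEN,np.ones((3,3)))); print(s[1:][s[1:,4]>15])
for n,(u0,v0,W,H) in {'top':(225,80,120,200)}.items(): cv2.imwrite('pics/f.png',cv2.resize(np.hstack([load('top',t)[0][v0:v0+H,u0:u0+W] for t in('0','19')]),None,fx=3,fy=3)[:,:,::-1])
```

```text
top 32 267.4375 208.8125
side 37 271.5945945945946 197.27027027027026
[-9.13453372 67.97142536 44.79469177] [np.float64(0.650805633242828), np.float64(0.6508056332428773)]
q 1.5715658162845378
[[ 189  152   23   15  180]
 [ 199  161   16   16  121]
 [ 170  166   19   20  157]
 [ 180  176   19   18  141]
 [ 271  179   46   31  593]
 [ 167  193   12   14  109]
 [ 242  194   10   13   68]
 [ 260  198    8    7   43]
 [ 265  206    5    7   33]
 [ 238  210    9   14   87]
 [ 256  213    5    7   25]
 [ 260  222    4    6   21]
 [ 250  225  161  159 9382]
 [ 248  266   43   50  975]
 [ 379  296   55   53 2271]
 [ 373  350   47   14  472]
 [ 387  377  100    7  339]]
```

View pics/f.png

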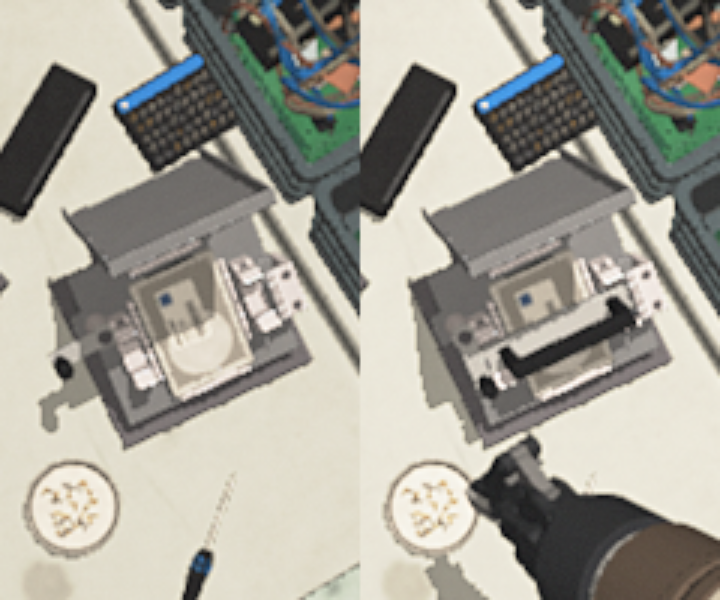

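Knob triangulates to (-9, 68, 45) in the bed frame: keeper at 1.57 rad. The bar is home, the drive, dish and battery have not moved, and the arm is clear. Handing in.

```bash
python3 -c "
from h import *
s=arm.read_state();print(s['clock'],s['contact_force'],abs(s['joint_vel']).max());print(arm.job_done())"
```

```text
20.55 [ 0.1553342   0.12852411 -0.74582825] 0.05229642187084279
the job is handed in; nothing more can be done
None
```

The job is done and handed in at 20.6 s. The bar came off the hooks and is lying in the saddles, pushed under the lip to the stop. The keeper is swung to its inner stop, and the gripper is shut and clear.

**Last checks**
- **Bar:** pushed to about 20 N against the end stop. Its outline in both views matches the home pose to about 1–2 mm.
- **Keeper:** pushed to about 26 N against its stop. The knob triangulates to bed (-9, 68, 45) mm, which is q ≈ 1.57 rad.
- **Drive and other things:** the drive is in its nest, and the dish and battery have not moved. The screwdriver is partly hidden by the gripper in the last top view, but in the side view it lies as before. The contact force on the arm was about 0 N.

**What went wrong or disagreed**
- **Tool reading:** by the camera, the real fingertips sit about 37 mm behind the reported tool point. My first grasp therefore closed on nothing at the handle. The gripper was also shoved about 20 mm sideways and 30 mm up in that attempt, and I did not find out why; the bar did not move. I corrected for the offset after that.
- **Tilt:** the arm could not reach a tool pose exactly square to the bed. I leaned the tool 12° along the bar and pressed the bar flat in the slots, turning it in the pads with about 10 N.
- **Keeper knob:** pulling it round in a firm grip resisted at about 8 N, so I pushed it round with the fingers instead.

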